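# Clamp the regulator to the test bed with a T-bolt

## Task

Clamp the silver regulator for its pressure test: take the T-bolt from its wooden stand by its brass wing nut, lower its head into the slot of the steel bed beside the regulator's foot, slide it along the slot until the stem is fully home in the foot's notch, turn it clockwise so the head locks crosswise under the slot's lips, and go on turning the wing nut clockwise until the foot is clamped snug and the nut clearly resists. Do not shove the regulator or overtighten the nut, leave the other things on the counter alone, and let go when done.

Things in the scene. Friction and masses are not known exactly. Their poses are not given: they have to be found in the camera images.
- wing (a point): Centre of the brass wing nut's flat bar, the place to grip: 10 mm thick along its x, 34 mm long along its y, 26 mm high. Below the bar is a round collar 26 mm in diameter, 8 mm high, whose underside is 23 mm below this point, and under it a black, slightly springy washer of unknown thickness, 1 to 4.5 mm. At the start the bolt stands upright in a wooden stand.
- head (a point): Centre of the T-bolt's steel head: 18 mm wide along its x, 30 mm long along its y, 7 mm high; z runs up the 10 mm stem. The wing bar's centre is about 48 mm above. Two opposite corners are cut away, so in the slot it turns clockwise (from above) only, until the slot's inner walls stop it crosswise, 5 to 15 degrees past square.
- slot_entry (a point): Point on the slot's centre line, level with the bed's top, 65 mm before the place where the stem is to be seated: a good place to lower the head in. y runs along the slot towards the regulator. Slot mouth 21 mm wide, lips 8 mm thick, below them an undercut 32 mm wide and 16 mm high.
- notch_seat (a point): On the regulator's foot, level with its top: where the stem's axis is when fully home, within 2 mm of touching the notch's end. The foot is 8 mm thick, 70 mm wide; the notch is 14 mm wide and opens to -y (towards the slot entry), 22 mm from this point. With the washer resting on the foot the head hangs 0.5 to 6 mm below the slot's lips.
- regulator: The silver regulator with its foot, 0.5 to 0.8 kg, loose on the bed; origin below notch_seat. Its round body (42 mm in diameter, 52 mm high above the foot) has its axis 77 mm beyond the notch seat along y; the foot's far end is 0 to 1 mm from a fixed stop. Snug is 10 to 50 N.
- nut: The wing nut; origin at its collar's underside. Right-hand thread, very coarse: 3 mm per rad clockwise. Thread drag about 0.06 N m, so it carries the bolt round with it until the head is stopped. At the start it is turned up to 0.3 rad either way from parallel with the head. Once the head is crosswise, pulling the nut up until the head meets the lips shows how much slack is left. With the slack gone, the clamp force grows by about 70 N per rad.
- tbolt: The T-bolt with its nut; origin at the head's underside, y along the head. At the start it stands in a stand 70 x 80 mm, 20 mm high, its head in a pocket 20 x 33 mm, 12 mm deep.
- bed: The fixed steel T-slot bed, 110 mm wide, 230 mm long, 28 mm high; origin on the counter below the seat of the stem; y runs along the slot.
- gauge: Bystander: black gauge with cracked bezel, 60 mm in diameter, 25 mm high; origin at its underside.
- oring1: Bystander: green O-ring, 44 mm in diameter, 6 mm high.
- oring2: Bystander: green O-ring, 44 mm in diameter, 6 mm high.
- nozzle: Bystander: copper nozzle fitting, 28 mm in diameter, 45 mm high, standing.
- adapter: Bystander: brass adapter, 32 mm in diameter, 34 mm high, standing.
- spanner: Bystander: steel spanner lying on the counter.

How it is judged (in metres and radians):
On the way, in this order (a step that is already met when the one before it is completed fails the run):
1. the head is in the slot, beside the foot (z of head in the frame of bed below 0.022 m and x of head in the frame of bed between -0.005 and 0.005 m and y of head in the frame of bed between -0.115 and -0.03 m), for 0.05 s.
2. the stem is home in the notch with the head under the lips (z of head in the frame of bed below 0.02 m and horizontal distance between head and notch_seat below 0.005 m), for 0.1 s.
3. the head is crosswise under the lips (angle between the y axis of head and the x axis of bed, either way round below 0.35 rad and horizontal distance between head and notch_seat below 0.006 m), for 0.1 s.
At the end, for the whole second after the job is handed in: The stem stands upright within 6 mm of the seat of the notch, the head lies under the lips crosswise to the slot within 0.35 rad, the nut presses on the foot with more than 6 N by itself, and the regulator stands where it stood within 8 mm; all at rest (all of step 3 and contact force between nut and regulator above 6 N and z of head in the frame of bed below 0.02 m and angle between tbolt's own z axis and vertical below 0.12 rad and angle between regulator's own z axis and vertical below 0.05 rad and distance of regulator from where it was at the start of the episode below 0.008 m and linear speed of tbolt below 0.02 m/s); the robot touches nothing.
It fails at once if the nut presses on the foot with more than 80 N (overtightened or rammed) (contact force between nut and regulator above 80 N).
It fails at once if the bolt is rammed against the bed with more than 80 N (contact force between tbolt and bed above 80 N).
It fails at once if the regulator is shoved more than 12 mm (distance of regulator from where it was at the start of the episode above 0.012 m).
It fails at once if a bystander is moved more than 25 mm (distance of any of gauge, oring1, oring2, nozzle, adapter, spanner from where it was at the start of the episode above 0.025 m).
It also fails if it takes over 72 s, if anything falls off the work surface, if the arm or the gripper's body presses on something with over 40 N, if the wrist force passes 120 N, or if a joint passes its speed limit or range.

## Robot

A 6-joint arm with a two-finger parallel gripper is mounted at the origin on the work surface. World frame = base frame: x ahead of the robot, y to its left, z up, the work surface at z = 0. Lengths are in mm, angles in rad, forces in N, time in s.
With the tool pointing down it reaches from about 350 to 775 mm from the base axis. Payload 5.5 kg.
Tool frame: the origin (TCP) lies on the centre line of the jaws, within the pads' length; the fingertips stand 8 mm ahead of it and the grasp point (between the pads) lies 11 mm behind it (ctrl.tcp_to_tips is the z of the fingertips in the tool frame, in mm); z points along the fingers, x is the direction in which the jaws open and shut, and the axes are right-handed (so a half turn about z gives the same grasp; the last joint's range is limited). The gripper opens to 85 mm and grips with 20 to 120 N. Pads are 22 mm wide; open, the fingers measure 114 mm over their backs; the gripper's body (76 mm by 85 mm) begins 54 mm behind the grasp point. The pads swing forward as they close: fully open they stand 13 mm farther back than shut.
Start: joints at [-1.31, 0.313, 0.046, 1.304, 0, 1.431], TCP at [224.339, -529.474, 239.323] pointing down, gripper open.
Joint ranges: [-2.76, 2.76], [-0.86, 1.69], [-1.03, 1.26], [-2.2, 2.34], [-1.47, 1.5], [-3.14, 3.14]. Speed limits (rad/s): [2.57, 2.57, 3.14, 3.14, 3.14, 3.14].

## Interface

Orientations are given as a unit quaternion [w, x, y, z].
In Python, from plant import ctrl, eyes, ticket gives the robot as it stands.
- The arm moves only by the shell command python3 -m pendant 'ROWS'. ROWS is JSON, a list of rows, each a list of 3 entries, a list of its own where there are three numbers: the opening, from 0 (shut) to 1 (fully open), then the shift along the tool's x, y, z normalised to -1 to 1, where 1 is 20 cm, then the turn, a rotation vector about the tool's x, y, z normalised to -1 to 1, where 1 is 60 degrees. In form: [[grip, [x, y, z], [wx, wy, wz]], ...]. A call has 1 to 10 rows; each row shifts and turns the pose as measured when the row begins, along the tool's axes as they then stand; what a row does not reach is not made up. A row lasts 1/8 s, in which the tool goes at most 62.5 mm and 10.7 degrees, less where a joint would pass 70% of its speed; a pose out of reach is approached as far as the arm can. A call with a number of a shift or a turn outside -1 to 1 is refused whole. A call with a gripper value outside its range is refused whole. The fingers move at their own pace and stop on an object; the grip force is fixed at half the most. Time passes only in rows, so rows that do not move let the fingers close. It gives the time, the measured TCP pose, the force and the opening at its end, in the units of the state.
- ctrl.get_state(): the state, without advancing time (a new reading comes with each control period).
- eyes.grab_frame(name): name is "side" or "top" or "wrist"; returns the picture (384x512x3 uint8, red, green, blue); there is no depth.
- eyes.get_calibration(name): a dict with "fov_y" (degrees; the focal length in pixels is half the picture's height over the tangent of half this angle, whatever the lens; pixels are square), "cx", "cy" (the principal point, pixels), "D" ([k1, k2, p1, p2, k3] as OpenCV has them; the pictures are not rectified), "R" (3x3) and "t" (3): a world point X has camera coordinates R X + t. Camera axes: x right, y down, z forward; pixel columns grow to the right and rows downward; lengths in mm; the calibration is good to about 2 mm. A picture is of the moment at which its call begins: read the wrist's pose just before it. get_calibration takes no time and is no camera call; for the wrist camera it gives the pose at the moment of the call.
- ticket.sign_off(): hands the job in, once; it reports no verdict.
The state is a dict: "clock": time; "joint_positions": joint angles; "dq": joint speeds; "tau": joint torques, N m; "eef_pos": TCP position; "orientation": TCP orientation; "wrist_force": force on the tool from outside, world axes, zero at the start; "moment": the same for the moment, N m; "width": finger opening in mm.
Only numpy, scipy, OpenCV 4.12 (cv2) and the standard library are available. Lean on these libraries where they do the work, as an engineer would, in place of code of your own. Each camera call takes 0.05 s, during which the arm holds its last target.

## Working session

There is one attempt and no reset: what is moved stays moved. The work goes in short steps, Python scripts to look and compute and a shell command to move; the robot and the scene stay as the last step left them, time stands still between calls to the robot, and variables do not carry over. Pictures are saved under pics/ and viewed, and the job is handed in when it is done.

```bash
ls; mkdir -p pics; python3 - <<'E'
from plant import ctrl,eyes
import cv2
s=ctrl.get_state();print(s, ctrl.tcp_to_tips)
for n in("side","top","wrist"):
    c=eyes.get_calibration(n);print(n,c)
    cv2.imwrite(f"pics/a_{n}.png",eyes.grab_frame(n)[:,:,::-1])
E
```

```text
pics
{'clock': 0.0, 'joint_positions': array([-1.30960170e+00,  3.14019255e-01,  4.49854247e-02,  1.30358687e+00,
        1.53925528e-05,  1.43116963e+00]), 'dq': array([-2.06407450e-03, -2.81259243e-03,  9.35082949e-04, -8.27352140e-04,
       -4.76108202e-05,  4.29320942e-04]), 'tau': array([-1.12217763e-04, -4.80634582e+01,  2.98529881e+01,  1.95770472e-02,
       -7.22365758e-05, -6.11744639e-06]), 'eef_pos': array([ 224.20460946, -528.95875239,  238.40075785]), 'orientation': array([-6.10401078e-04,  8.33718636e-01, -5.52188739e-01, -6.77901485e-04]), 'wrist_force': array([-0.40677286,  0.15719113,  0.61048115]), 'moment': array([-0.03968603, -0.01837558,  0.01084624]), 'width': 85.44298328021958} 8.0
side {'fov_y': 54.91815161596809, 'cx': 255.02582193647214, 'cy': 192.38835816072097, 'D': array([-0.0199293,  0.       ,  0.       ,  0.       ,  0.       ]), 'R': array([[-0.9704382 , -0.24014458, -0.02408906],
       [-0.10398643,  0.50609956, -0.85618343],
       [ 0.21779927, -0.82836817, -0.51611012]]), 't': array([ 531.79048435,  125.86182253, 1078.08555627])}
top {'fov_y': 47.695012037052685, 'cx': 252.0405566617238, 'cy': 192.8970351448595, 'D': array([0.03785971, 0.        , 0.        , 0.        , 0.        ]), 'R': array([[ 0.07401049, -0.99723811,  0.00621302],
       [-0.97300119, -0.07357466, -0.21875888],
       [ 0.21861181,  0.01014518, -0.97575917]]), 't': array([ -36.0725351 ,  574.93461071, 1224.85611933])}
wrist {'fov_y': 69.91378668241745, 'cx': 260.5540300960362, 'cy': 190.62738929731128, 'D': array([-0.05759943,  0.        ,  0.        ,  0.        ,  0.        ]), 'R': array([[ 0.38986669, -0.92087067, -0.00108296],
       [-0.88954668, -0.37690873,  0.25815984],
       [-0.23814001, -0.09968458, -0.96610161]]), 't': array([-574.02167956,  -33.28506685,  377.87337897])}
```

View pics/a_side.png

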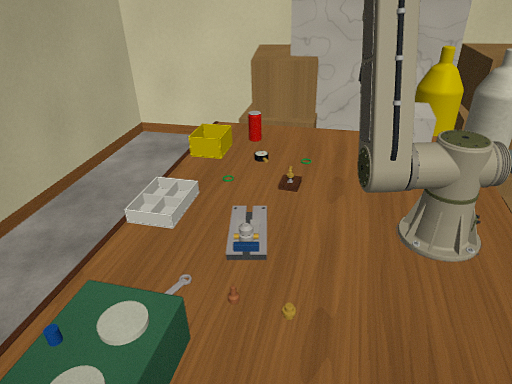

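View pics/a_top.png

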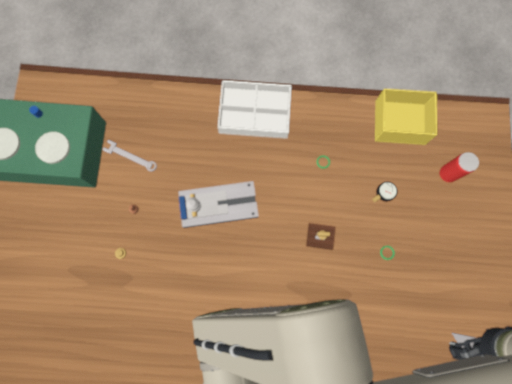

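View pics/a_wrist.png

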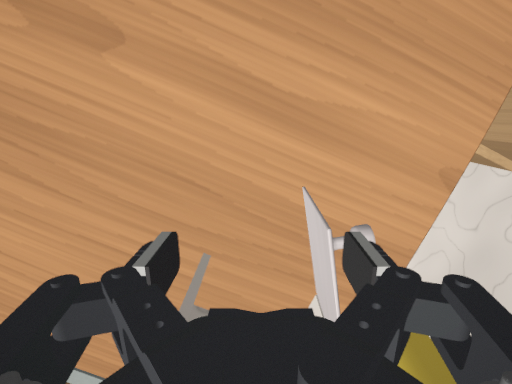

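The top view shows the stand at (321,236), the bed at (218,204) with the regulator at its left end (190,207), and the slot opening to the right.

```bash
cat > h.py <<'E'
import numpy as np, cv2
from plant import ctrl,eyes
from scipy.spatial.transform import Rotation as Rn
def K(c,h=384):
    f=h/2/np.tan(np.radians(c['fov_y']/2)); return np.array([[f,0,c['cx']],[0,f,c['cy']],[0,0,1]])
def ray(c,p):
    p=np.array(p,float).reshape(-1,1,2)
    u=cv2.undistortPoints(p,K(c),c['D']).reshape(-1,2)
    d=np.c_[u,np.ones(len(u))]@c['R']; return -c['R'].T@c['t'], d
def onz(c,p,z):
    o,d=ray(c,p); return o+d*((z-o[2])/d[:,2])[:,None]
def tri(c1,p1,c2,p2):
    o1,d1=ray(c1,[p1]);o2,d2=ray(c2,[p2]);A=np.c_[d1[0],-d2[0]]
    s=np.linalg.lstsq(A,o2-o1,rcond=None)[0];a=o1+d1[0]*s[0];b=o2+d2[0]*s[1]
    return (a+b)/2,np.linalg.norm(a-b)
def proj(c,X):
    X=np.array(X,float).reshape(-1,3)
    return cv2.projectPoints(X,cv2.Rodrigues(c['R'])[0],c['t'],K(c),c['D'])[0].reshape(-1,2)
def crop(im,x0,y0,x1,y1,k,f):
    cv2.imwrite(f,cv2.resize(im[y0:y1,x0:x1,::-1],None,fx=k,fy=k,interpolation=cv2.INTER_CUBIC))
def pose():
    s=ctrl.get_state();q=s['orientation'];R=Rn.from_quat([q[1],q[2],q[3],q[0]]).as_matrix()
    return s,s['eef_pos'],R
def go(X,yaw=None):
    """shift to world X (tool units) ; yaw: world angle of tool x (mod pi)"""
    s,p,R=pose(); print('shift/200 tool',np.round(R.T@(np.array(X)-p)/200,4))
    if yaw is not None:
        c,sn=np.cos(yaw),np.sin(yaw)
        out=[]
        for k in (1,-1):
            Rt=np.array([[k*c,k*sn,0],[k*sn,-k*c,0],[0,0,-1]]).T
            rv=Rn.from_matrix(R.T@Rt).as_rotvec(); out.append(rv)
            print('turn deg',np.round(np.degrees(rv),2),'norm',np.round(np.degrees(rv)/60,4))
E
python3 - <<'E'
from h import *
a=cv2.imread('pics/a_top.png')[:,:,::-1]
crop(a,170,170,350,260,4.4,'pics/a_topc.png')
a=cv2.imread('pics/a_side.png')[:,:,::-1]
crop(a,215,155,315,265,5,'pics/a_sidec.png')
ct=eyes.get_calibration('top')
for n,p,z in [('stand',(321,236),20),('bed',(218,204),28),('reg',(191,206),60)]: print(n,onz(ct,[p],z))
E
```

```text
stand [[ 469.18162055 -208.84178565   20.        ]]
bed [[541.85576586 107.69767157  28.        ]]
reg [[523.77082463 183.69142348  60.        ]]
```

View pics/a_topc.png

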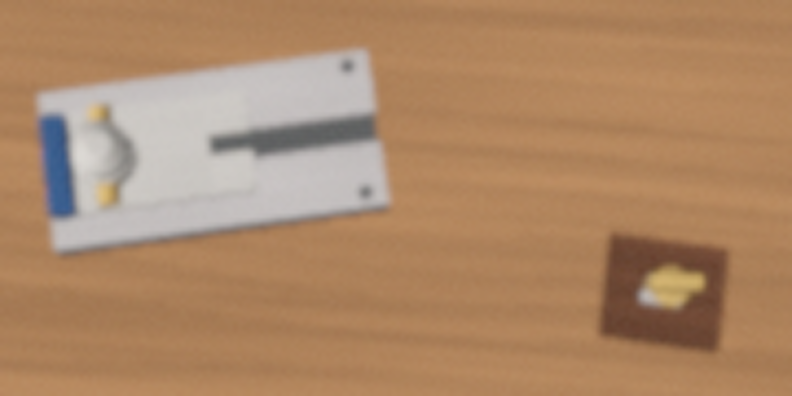

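View pics/a_sidec.png

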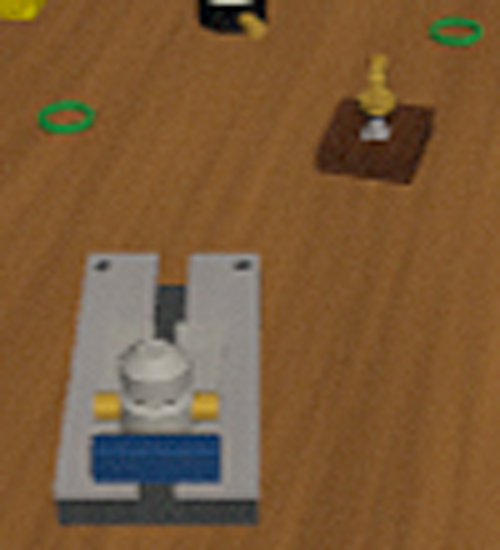

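```bash
python3 - <<'E'
from h import *
ct=eyes.get_calibration('top')
P=np.array([(610,234),(727,248),(718,350),(600,335)])/4.4+[170,170]
W=onz(ct,P,20);print(np.round(W,1)); 
for i in range(4):
    d=W[(i+1)%4]-W[i];print(np.linalg.norm(d),np.degrees(np.arctan2(d[1],d[0]))%180)
S=np.array([(39,93),(367,50),(389,207),(57,252)])/4.4+[170,170]
W=onz(ct,S,28);print(np.round(W,1),W.mean(0))
for i in range(4):
    d=W[(i+1)%4]-W[i];print(np.linalg.norm(d),np.degrees(np.arctan2(d[1],d[0]))%180)
wb=onz(ct,np.array([(705,282),(650,280)])/4.4+170,70);print(wb)
s,p,R=pose();c=eyes.get_calibration('wrist');o=-c['R'].T@c['t'];print('cam in tool',R.T@(o-p)); print('cam axes in tool',(c['R']@R).round(3))
print(s['clock'])
go([468,-209,300],np.pi)
E
```

```text
[[ 505.2 -170.1   20. ]
 [ 501.6 -250.5   20. ]
 [ 431.5 -246.5   20. ]
 [ 435.5 -166.4   20. ]]
80.44656273178131 87.43503999955473
70.17787742622048 176.78998500940978
80.21678854491368 87.11198788740477
69.72338523783633 176.97565568365917
[[572.7 230.1  28. ]
 [620.5   5.8  28. ]
 [511.1 -17.3  28. ]
 [463.4 205.6  28. ]] [541.92584838 106.07364372  28.        ]
229.32641465544555 102.03809245149897
111.84779382577612 11.947306995503396
228.00450570825555 102.09030342195261
112.06127075664944 12.623417062291379
[[ 470.01320711 -227.39868445   70.        ]
 [ 468.58873853 -191.36372558   70.        ]]
cam in tool [  -0.34835599  -65.21597418 -134.50354924]
cam axes in tool [[ 1.     0.    -0.001]
 [-0.     0.966 -0.258]
 [ 0.     0.258  0.966]]
0.15
shift/200 tool [-0.9986 -1.7468 -0.3052]
turn deg [7.0000e-02 6.0000e-02 1.1296e+02] norm [1.2000e-03 1.0000e-03 1.8827e+00]
turn deg [-5.000e-02  6.000e-02 -6.704e+01] norm [-9.0000e-04  1.0000e-03 -1.1173e+00]
```

```bash
python3 -m pendant '[[1,[-0.14,-0.25,-0.05],[0,0,0]],[1,[-0.14,-0.25,-0.05],[0,0,0]],[1,[-0.14,-0.25,-0.05],[0,0,0]],[1,[-0.14,-0.25,-0.05],[0,0,0]],[1,[-0.14,-0.25,-0.05],[0,0,0]],[1,[-0.14,-0.25,-0.05],[0,0,0]]]'
python3 -m pendant '[[1,[0,0,0],[0,0,-0.178]],[1,[0,0,0],[0,0,-0.178]],[1,[0,0,0],[0,0,-0.178]],[1,[0,0,0],[0,0,-0.178]],[1,[0,0,0],[0,0,-0.178]],[1,[0,0,0],[0,0,-0.178]],[1,[0,0,0],[0,0,-0.178]],[1,[0,0,0],[0,0,-0.178]],[1,[0,0,0],[0,0,-0.178]],[1,[0,0,0],[0,0,-0.178]]]'
python3 -c "
from h import *
print(ctrl.get_state()['joint_positions']);go([468,-209,300],np.radians(177))"
```

```text
clock: 0.9
eef_pos: [438.5, -253.2, 297.4]
orientation: [-0.002, 0.831, -0.556, -0.002]
wrist_force: [0.3, -1.1, -0.1]
width: 85.3
clock: 2.15
eef_pos: [440.5, -246.7, 295.6]
orientation: [-0.005, 0.939, 0.343, -0.001]
wrist_force: [0.5, 0.2, -0.8]
width: 85.4
[-6.71709980e-01  1.73402024e-01  5.86286217e-04  1.40744065e+00
  3.33562005e-03  1.98626003e-01]
shift/200 tool [ 0.2269 -0.0557 -0.0211]
turn deg [  -0.17   -0.72 -136.87] norm [-0.0029 -0.012  -2.2811]
turn deg [-0.57  0.14 43.13] norm [-0.0095  0.0023  0.7189]
```

```bash
python3 -m pendant '[[1,[0,0,0],[0,0,-0.178]],[1,[0,0,0],[0,0,-0.178]],[1,[0,0,0],[0,0,-0.178]],[1,[0,0,0],[0,0,-0.178]],[1,[0,0,0],[0,0,-0.178]],[1,[0,0,0],[0,0,-0.178]],[1,[0,0,0],[0,0,-0.178]],[1,[0,0,0],[0,0,-0.178]],[1,[0,0,0],[0,0,-0.178]],[1,[0,0,0],[0,0,-0.178]]]'
python3 -c "
from h import *
go([468,-209,200],np.radians(177))"
```

```text
clock: 3.4
eef_pos: [438.8, -245.4, 292.3]
orientation: [-0.007, 0.279, 0.96, 0.005]
wrist_force: [-0.0, 0.1, 0.8]
width: 85.1
shift/200 tool [-0.0331  0.2298  0.4623]
turn deg [  0.52  -0.83 -29.44] norm [ 0.0087 -0.0139 -0.4907]
turn deg [ -1.12  -0.7  150.55] norm [-0.0186 -0.0117  2.5092]
```

```bash
python3 -m pendant '[[1,[0,0,0],[0.003,-0.005,-0.17]],[1,[0,0,0],[0.003,-0.005,-0.17]],[1,[0,0,0],[0.003,-0.005,-0.17]],[1,[-0.04,0.06,0.15],[0,0,0]],[1,[-0.04,0.06,0.15],[0,0,0]],[1,[-0.04,0.06,0.15],[0,0,0]],[1,[0,0,0],[0,0,0]]]'
cat > snap.py <<'E'
import sys,pickle
from h import *
n,k=sys.argv[1],sys.argv[2]
c=eyes.get_calibration(n); im=eyes.grab_frame(n)
pickle.dump((c,im,ctrl.get_state()),open(f'pics/{k}.pkl','wb'))
if len(sys.argv)>3:
    x0,y0,x1,y1,s=map(float,sys.argv[3:]);crop(im,int(x0),int(y0),int(x1),int(y1),s,f'pics/{k}.png')
else: crop(im,0,0,512,384,1.5,f'pics/{k}.png')
E
python3 snap.py wrist w1; python3 -c "
from h import *
go([468,-209,200],np.radians(177))"
```

```text
clock: 4.28
eef_pos: [462.8, -208.7, 198.7]
orientation: [-0.0, 0.006, 1.0, 0.0]
wrist_force: [-0.7, -0.1, -1.1]
width: 85.4
shift/200 tool [-0.0224  0.0034  0.0013]
turn deg [-0.07  0.09  2.23] norm [-0.0012  0.0014  0.0371]
turn deg [-1.3000e-01 -1.2000e-01 -1.7777e+02] norm [-2.2000e-03 -1.9000e-03 -2.9629e+00]
```

View pics/w1.png

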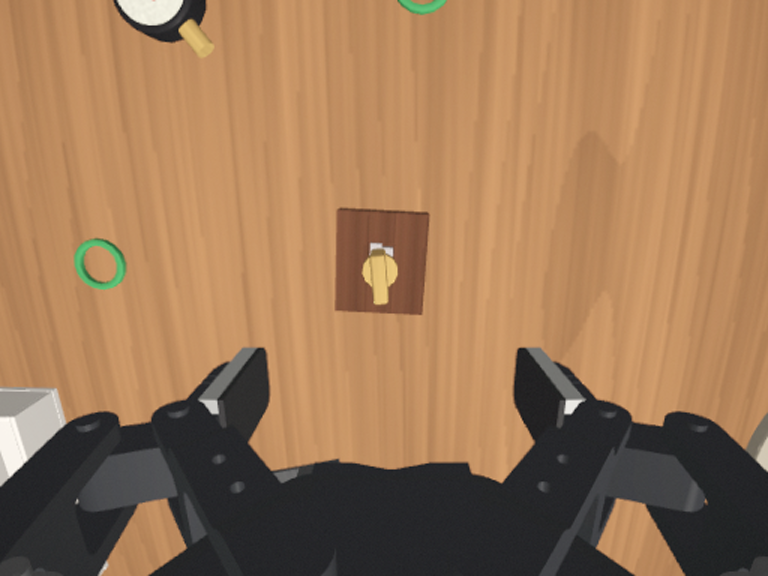

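```bash
python3 - <<'E'
import pickle
from h import *
c,im,s=pickle.load(open('pics/w1.pkl','rb'))
crop(im,215,130,295,215,7,'pics/w1c.png')
E
```

```text
(no output)
```

View pics/w1c.png

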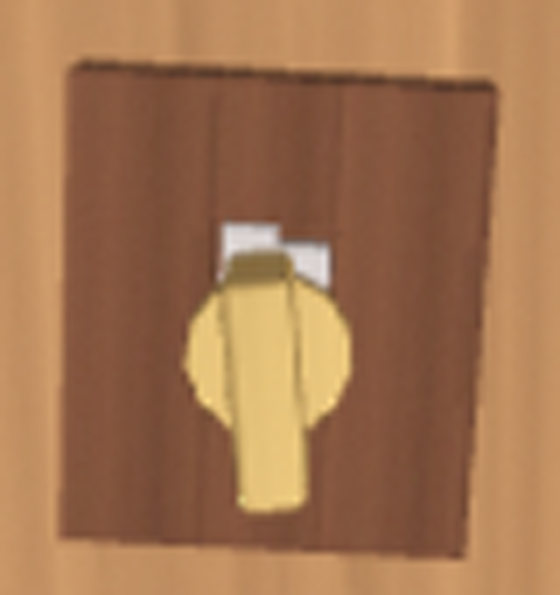

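```bash
python3 - <<'E'
import pickle
from h import *
c,im,s=pickle.load(open('pics/w1.pkl','rb'))
f=lambda L:np.array(L)/7+[215,130]-0.43
W=onz(c,f([(227,283),(292,283),(307,508),(240,508)]),72.5);print(W.round(1),W.mean(0))
for i in range(4):
    d=W[(i+1)%4]-W[i];print(np.linalg.norm(d),np.degrees(np.arctan2(d[1],d[0]))%180)
H=onz(c,f([(222,225),(279,225),(281,243),(330,243),(218,280),(330,285)]),15);print('head',H.round(1))
S=onz(c,f([(80,63),(495,82),(463,556),(60,537)]),20);print(S.round(1),S.mean(0))
for i in range(4):
    d=S[(i+1)%4]-S[i];print(np.linalg.norm(d),np.degrees(np.arctan2(d[1],d[0]))%180)
col=onz(c,f([(268,355)]),48);print('collar',col)
print(np.array2string(im[160:172,243:266].min(2)))
E
```

```text
[[ 475.5 -224.7   72.5]
 [ 466.6 -224.6   72.5]
 [ 465.  -192.1   72.5]
 [ 474.5 -192.2   72.5]] [ 470.39667886 -208.41452544   72.5       ]
8.950958474996332 179.22551381747704
32.495025439999615 92.77151576405679
9.516353442683867 179.24932054642295
32.468910902300976 91.77522981060679
head [[ 479.1 -223.7   15. ]
 [ 469.6 -223.6   15. ]
 [ 469.3 -220.5   15. ]
 [ 461.2 -220.4   15. ]
 [ 480.  -214.4   15. ]
 [ 461.2 -213.3   15. ]]
[[ 501.  -251.1   20. ]
 [ 434.2 -247.2   20. ]
 [ 439.  -166.7   20. ]
 [ 508.1 -171.    20. ]] [ 470.5800305  -208.99703282   20.        ]
66.93106110888115 176.62366967138416
80.63946177473521 86.63311291938311
69.25331317583152 176.41195514198034
80.41670350016128 84.97867774396886
collar [[ 470.85499235 -208.88765774   48.        ]]
[[ 60  57  58  64  61  62  60  63  62  61  59  57  60  57  56  57  55  58
   60  58  63  66  61]
 [ 60  59  53  62  85  76  75  76  75  74  60  58  60  56  55  53  57  57
   59  57  62  64  62]
 [ 61  59  53  96 180 182 182 183 163 162 162 139  68  57  55  57  60  59
   61  61  63  65  63]
 [ 59  57  52 101 203 206 207 206 204 205 205 151  71  56  56  55  59  62
   60  59  59  62  61]
 [ 57  56  53 101 206 210 209 209 209 210 210 171 107  99  99  98 100  85
   88  59  64  63  62]
 [ 58  57  53 103 207 211 191 186 165 163 161 154 154 183 185 185 185 164
  162  71  62  64  62]
 [ 58  55  54 107 186 125 103  99  87  87  85  85  88 158 206 207 208 205
  204  80  64  63  61]
 [ 57  56  50 105 126  70  65  63  61  64  64  64  63  94 206 210 210 208
  208  82  65  65  60]
 [ 58  55  48 107 109  67  64  63  64  65  64  66  64  79 183 209 209 208
  208  82  65  63  62]
 [ 58  56  50 142  79  64  63  63  65  65  66  68  60  80  99 136 184 207
  207  87  65  65  63]
 [ 58  57  53  83  68  72  75  76  79  81  83  88  94  78 104  85  97 157
  182  79  66  64  62]
 [ 56  56  61  65  89  99 101 103 108 111 114 118 118  87 110 118 102  94
   97  59  65  63  62]]
```

```bash
python3 -c "
from h import *
go([470.4,-208.4,90],np.radians(182.2))"
```

```text
shift/200 tool [-0.0336  0.0072  0.5513]
turn deg [-0.08  0.08 -2.97] norm [-0.0013  0.0014 -0.0495]
turn deg [1.3000e-01 1.2000e-01 1.7703e+02] norm [2.1000e-03 2.0000e-03 2.9505e+00]
```

```bash
python3 -m pendant '[[0.6,[-0.034,0.007,0.15],[0,0,-0.05]],[0.6,[0,0,0.2],[0,0,0]],[0.6,[0,0,0.17],[0,0,0]],[0.6,[0,0,0.0],[0,0,0]]]'
python3 -c "
from h import *
go([470.4,-208.4,57],np.radians(182.2))"; python3 snap.py wrist w2
```

```text
clock: 4.82
eef_pos: [474.5, -213.6, 101.2]
orientation: [0.005, -0.019, 1.0, -0.004]
wrist_force: [0.3, 0.2, 1.1]
width: 51.1
shift/200 tool [0.022  0.029  0.2207]
turn deg [-0.52  0.6   0.03] norm [-0.0087  0.01    0.0004]
turn deg [  -0.94   -0.82 -179.97] norm [-0.0157 -0.0136 -2.9995]
```

View pics/w2.png

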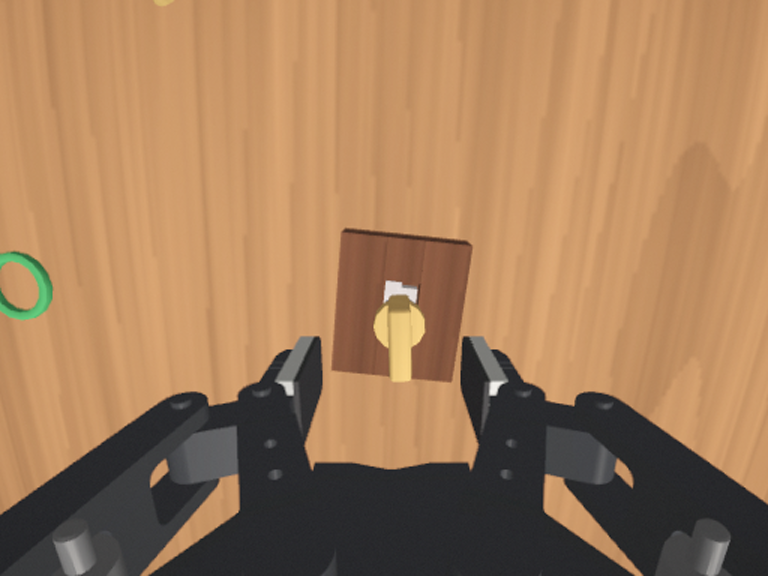

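The bar at (400,340) sits a bit right of the jaw middle (391), which agrees with the computed 4 mm correction.

```bash
python3 -m pendant '[[0.5,[0.022,0.029,0.0],[-0.009,0.01,0]],[0.5,[0,0,0.05],[0,0,0]],[0.5,[0,0,0.05],[0,0,0]],[0.5,[0,0,0.05],[0,0,0]],[0.5,[0,0,0.0],[0,0,0]]]'
python3 -c "
from h import *
go([470.4,-208.4,57],np.radians(182.2))"
```

```text
clock: 5.5
eef_pos: [473.8, -210.7, 75.9]
orientation: [0.004, -0.019, 1.0, -0.003]
wrist_force: [-0.2, 0.5, 0.4]
width: 42.6
shift/200 tool [0.0171 0.0129 0.0944]
turn deg [-0.32  0.49  0.  ] norm [-0.0054  0.0081  0.0001]
turn deg [  -0.77   -0.51 -179.99] norm [-0.0128 -0.0085 -2.9999]
```

```bash
python3 -m pendant '[[0.5,[0.02,0.015,0.03],[-0.006,0.01,0]],[0.5,[0.01,0.006,0.05],[-0.003,0.004,0]],[0.5,[0,0,0.04],[0,0,0]],[0.5,[0,0,0],[0,0,0]]]'
python3 -c "
from h import *
go([470.4,-208.4,57],np.radians(182.2))"
```

```text
clock: 6.0
eef_pos: [466.9, -206.3, 49.8]
orientation: [-0.004, -0.019, 1.0, 0.002]
wrist_force: [0.4, -0.0, 0.1]
width: 42.7
shift/200 tool [-0.0169 -0.0111 -0.0362]
turn deg [ 0.29 -0.46  0.01] norm [ 0.0048 -0.0076  0.0001]
turn deg [   0.72    0.45 -179.99] norm [ 0.012   0.0075 -2.9999]
```

```bash
python3 -m pendant '[[0.4,[-0.017,-0.011,-0.036],[0.005,-0.008,0]]]'
python3 -c "
from h import *
go([470.4,-208.4,57],np.radians(182.2))
eyes.grab_frame('top')
go([470.4,-208.4,57],np.radians(182.2))
eyes.grab_frame('top')
go([470.4,-208.4,57],np.radians(182.2))
"
```

```text
clock: 6.12
eef_pos: [470.0, -208.2, 56.7]
orientation: [-0.0, -0.019, 1.0, 0.0]
wrist_force: [-0.1, -0.1, 0.0]
width: 33.7
shift/200 tool [-0.0017 -0.0013 -0.0017]
turn deg [ 0.02 -0.03  0.01] norm [ 0.0003 -0.0005  0.0001]
turn deg [ 5.0000e-02  3.0000e-02 -1.7999e+02] norm [ 8.0000e-04  5.0000e-04 -2.9999e+00]
shift/200 tool [0.0045 0.0027 0.0054]
turn deg [-0.08  0.13  0.01] norm [-0.0014  0.0021  0.0002]
turn deg [-2.0000e-01 -1.3000e-01 -1.7999e+02] norm [-3.3000e-03 -2.2000e-03 -2.9998e+00]
shift/200 tool [0.0053 0.0035 0.0057]
turn deg [-0.1   0.15  0.01] norm [-0.0017  0.0025  0.0001]
turn deg [-2.3000e-01 -1.6000e-01 -1.7999e+02] norm [-3.9000e-03 -2.7000e-03 -2.9998e+00]
```

```bash
python3 -m pendant '[[0.3,[0.003,0.002,0.0],[0,0,0]],[0,[0,0,0],[0,0,0]],[0,[0,0,0],[0,0,0]],[0,[0,0,0],[0,0,0]],[0,[0,0,0],[0,0,0]]]'
python3 snap.py wrist w3
python3 -c "
from h import *
s,p,R=pose();print(p,s['width'],s['wrist_force'],s['moment'],s['clock'])
go([470.4,-208.4,57],np.radians(182.2))
"
```

```text
clock: 6.85
eef_pos: [471.4, -209.1, 59.1]
orientation: [0.002, -0.019, 1.0, -0.001]
wrist_force: [-0.6, -0.0, -0.4]
width: 8.6
[ 471.40589219 -209.0281797    59.12852283] 8.715973248634226 [-0.49087678  0.0948736   0.95154542] [0.02584564 0.01787312 0.0172878 ] 6.9
shift/200 tool [0.0049 0.0034 0.0106]
turn deg [-0.17  0.24  0.01] norm [-0.0028  0.004   0.0001]
turn deg [  -0.38   -0.27 -179.99] norm [-0.0063 -0.0044 -2.9999]
```

View pics/w3.png

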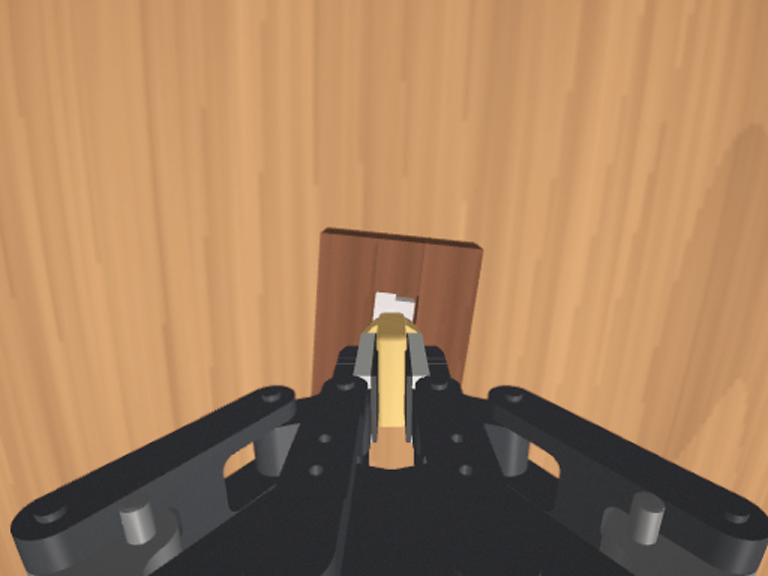

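Bar gripped at (392,370), width 8.7 mm. Lifting.

```bash
python3 -m pendant '[[0,[0,0,-0.04],[0,0,0]],[0,[0,0,-0.06],[0,0,0]],[0,[0,0,-0.1],[0,0,0]],[0,[0,0,-0.15],[0,0,0]],[0,[0,0,-0.15],[0,0,0]],[0,[0,0,0],[0,0,0]]]'
python3 snap.py wrist w4
python3 -c "
from h import *
s,p,R=pose();print(p,s['width'],s['wrist_force'],s['moment'],s['clock'])
go([541,50,180],np.radians(196.8))
"
```

```text
clock: 7.65
eef_pos: [470.6, -208.5, 164.7]
orientation: [0.002, -0.019, 1.0, -0.001]
wrist_force: [0.6, -0.3, -1.7]
width: 8.8
[ 469.7644463  -207.95673451  163.18724533] 8.732806311024893 [ 0.02534589 -0.90322396 -2.12207196] [ 0.00967134  0.05312368 -0.02303882] 7.7
shift/200 tool [-0.4058  1.275  -0.085 ]
turn deg [ -0.09   0.1  -14.59] norm [-0.0015  0.0016 -0.2432]
turn deg [1.4000e-01 1.3000e-01 1.6541e+02] norm [2.4000e-03 2.2000e-03 2.7568e+00]
```

View pics/w4.png

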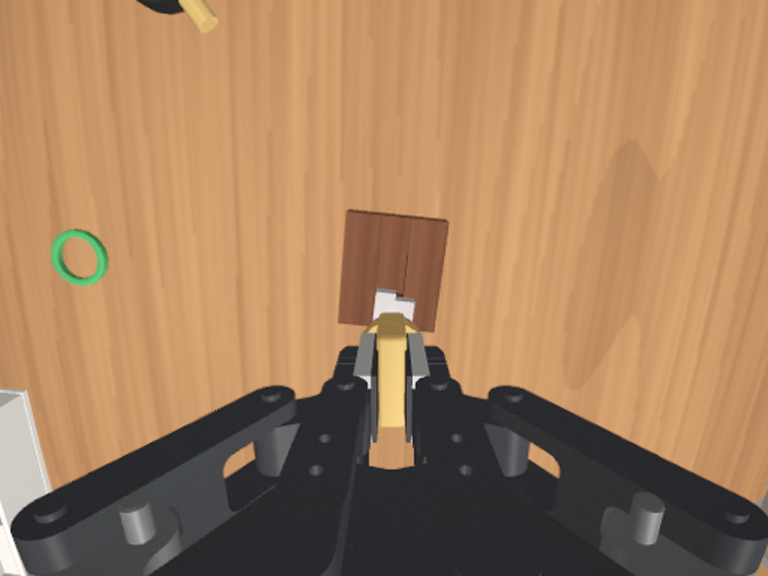

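```bash
python3 - <<'E'
import pickle
from h import *
c,im,s=pickle.load(open('pics/w4.pkl','rb'))
crop(im,235,180,290,225,10,'pics/w4c.png')
c,im,s=pickle.load(open('pics/w3.pkl','rb'))
E
```

```text
(no output)
```

View pics/w4c.png

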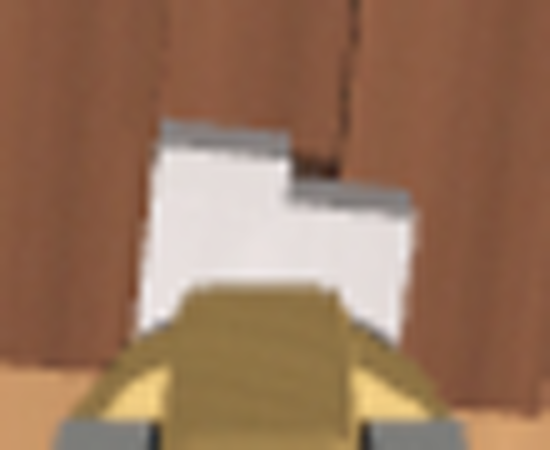

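```bash
python3 - <<'E'
import pickle
from h import *
c,im,s=pickle.load(open('pics/w4.pkl','rb'))
q=s['orientation'];R=Rn.from_quat([q[1],q[2],q[3],q[0]]).as_matrix();p=s['eef_pos']
f=lambda L:np.array(L)/10+[235,180]-0.45
L=f([(157,148),(288,158),(291,200),(412,215),(137,330),(400,335)])
o,d=ray(c,L)
o=R.T@(o-p);d=d@R
T=o+d*((44-o[2])/d[:,2])[:,None];print(T.round(2))
for a,b in((0,1),(2,3),(0,4),(3,5)):
    v=T[b]-T[a];print(np.degrees(np.arctan2(v[1],v[0])))
# bar top in tool
L=f([(175,430),(355,430)]);print
E
```

```text
[[ -7.73 -14.9   44.  ]
 [  1.19 -14.2   44.  ]
 [  1.4  -11.21  44.  ]
 [  9.7  -10.14  44.  ]
 [ -9.26  -1.79  44.  ]
 [  8.99  -1.43  44.  ]]
4.511113360886767
7.352719956930515
96.61588107056701
94.65140281676092
```

```bash
python3 - <<'E'
from h import *
ct=eyes.get_calibration('top')
f=lambda L:np.array(L)/4.4+170
F=onz(ct,f([(245,95),(255,190)]),36);print('foot edge',F,F.mean(0))
N=onz(ct,f([(212,145)]),36);print('notch end',N)
B=onz(ct,f([(98,152)]),88);print('body',B)
u=np.array([np.cos(np.radians(102.1)),np.sin(np.radians(102.1))]);print(u)
for n,X in(('F',F.mean(0)[:2]+22*u),('B',B[0][:2]-77*u),('N',N[0][:2]-6*u)):print(n,X,X-65*u)
sl=onz(ct,f([(375,126),(372,115),(378,138)]),28);print(sl)
E
```

```text
foot edge [[580.26548927  87.27851379  36.        ]
 [514.61858272  74.68539187  36.        ]] [547.44203599  80.98195283  36.        ]
notch end [[543.56365019 106.74063549  36.        ]]
body [[523.20460571 176.2699979   88.        ]]
[-0.20961856  0.97778324]
F [542.83042761 102.49318404] [556.4556342   38.93727365]
B [539.34523506 100.98068867] [552.97044164  37.42477828]
N [544.82136157 100.87393606] [558.44656816  37.31802568]
[[566.92292296  -3.64541266  28.        ]
 [574.52755463  -1.01078429  28.        ]
 [558.63506604  -6.32402849  28.        ]]
```

```bash
python3 -m pendant '[[0,[-0.08,0.24,0],[0,0,0]],[0,[-0.08,0.24,0],[0,0,0]],[0,[-0.08,0.24,0],[0,0,0]],[0,[-0.08,0.24,0],[0,0,0]],[0,[0,0,0],[0,0,-0.128]],[0,[0,0,0],[0,0,-0.128]]]'
python3 -c "
from h import *
s,p,R=pose();print(s['joint_positions'][5])
go([557,36,150],np.radians(197.6))
"
```

```text
clock: 8.45
eef_pos: [524.2, -7.2, 155.3]
orientation: [-0.004, -0.155, 0.988, 0.001]
wrist_force: [-0.3, -0.2, -0.9]
width: 8.6
-2.049861364001755
shift/200 tool [-0.2226  0.1552  0.0256]
turn deg [ 0.21 -0.43  0.29] norm [ 0.0034 -0.0072  0.0049]
turn deg [   0.68    0.32 -179.71] norm [ 0.0114  0.0054 -2.9951]
```

```bash
python3 -m pendant '[[0,[-0.2226,0.1552,0.0256],[0.003,-0.007,0.005]],[0,[0,0,0],[0,0,0]]]'
python3 -c "
from h import *
go([557,36,150],np.radians(197.6))
"; python3 snap.py wrist w5
```

```text
clock: 8.7
eef_pos: [556.1, 37.2, 146.9]
orientation: [-0.002, -0.153, 0.988, 0.001]
wrist_force: [-0.5, 0.3, -0.8]
width: 8.4
shift/200 tool [-0.0025 -0.007  -0.0154]
turn deg [ 0.1  -0.24  0.03] norm [ 0.0017 -0.004   0.0005]
turn deg [ 3.8000e-01  1.6000e-01 -1.7997e+02] norm [ 6.3000e-03  2.7000e-03 -2.9995e+00]
```

View pics/w5.png

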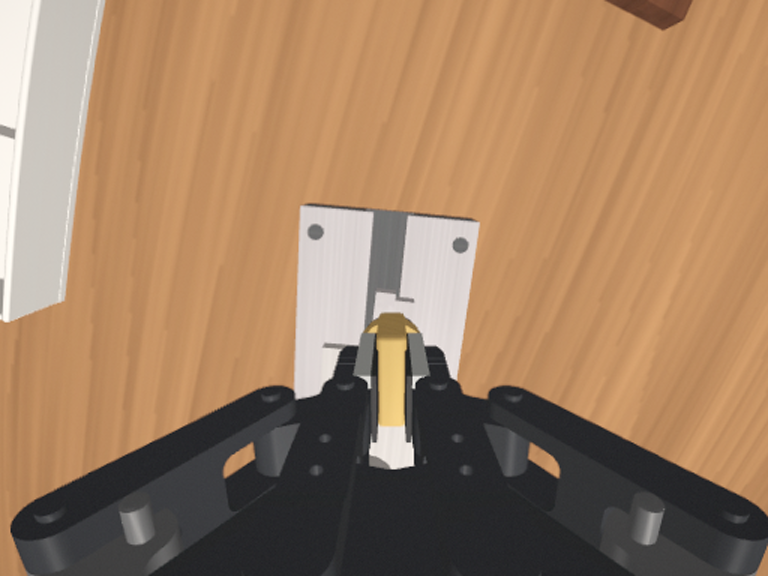

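```bash
python3 - <<'E'
import pickle
from h import *
c,im,s=pickle.load(open('pics/w5.pkl','rb'))
crop(im,190,130,330,250,5.5,'pics/w5c.png')
g=im.astype(float).min(2)
q=s['orientation'];R=Rn.from_quat([q[1],q[2],q[3],q[0]]).as_matrix();p=s['eef_pos'];print(p)
Lp=[];Rp=[]
for v in range(146,190,2):
    r=g[v]; ok=np.where(r[240:280]<135)[0]+240
    a,b=ok.min(),ok.max()
    # subpixel
    la=a-1+(r[a-1]-135)/(r[a-1]-r[a]); rb=b+(135-r[b])/(r[b+1]-r[b])
    Lp.append((la,v));Rp.append((rb,v))
A=onz(c,Lp,28);B=onz(c,Rp,28)
for W in(A,B):
    k=np.polyfit(W[:,1],W[:,0],1); res=W[:,0]-np.polyval(k,W[:,1]);print('yaw',90-np.degrees(np.arctan(k[0])),'x at y37',np.polyval(k,37.2),'res',res.std(),np.abs(res).max())
E
```

```text
[554.78832839  35.98116258 146.85385406]
yaw 102.25914300031513 x at y37 570.3436764233244 res 0.1157498952582638 0.1985303437739958
yaw 102.27483839018234 x at y37 549.8648318015505 res 0.10659033638780664 0.23004367572752926
```

View pics/w5c.png

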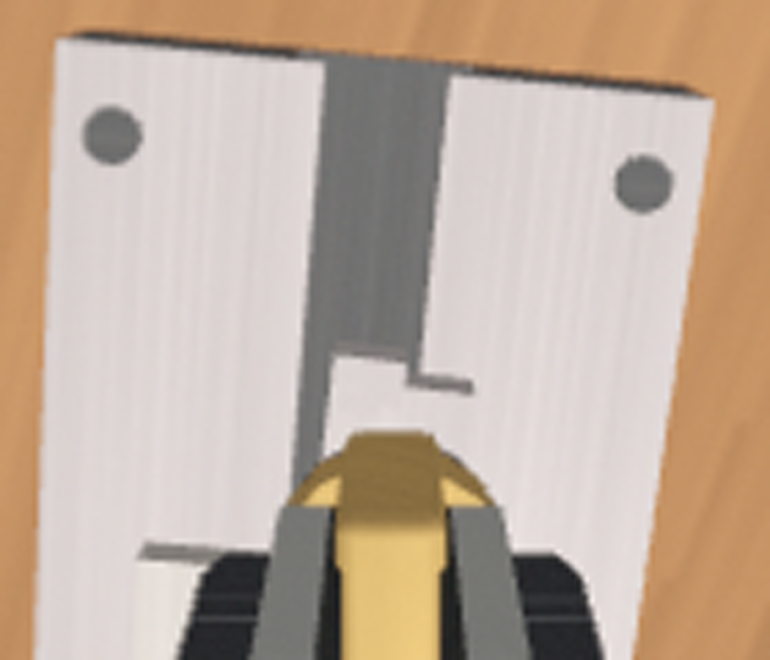

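```bash
python3 - <<'E'
import pickle
from h import *
c,im,s=pickle.load(open('pics/w5.pkl','rb'))
f=lambda L:np.array(L)/5.5+[190,130]-.4
th=np.radians(102.27);u=np.array([np.cos(th),np.sin(th)]);n=np.array([u[1],-u[0]])
c0=np.array([560.1,37.2])
for P,z in((onz(c,f([(140,558)]),36),36),(onz(c,f([(145,545)]),28),28),(onz(c,f([(57,40)]),28),28),(onz(c,f([(712,98)]),28),28)):
    d=P[0][:2]-c0;print(z,P[0],'along',d@u,'perp',d@n)
E
python3 -c "
from h import *
go([560.1,37.2,90],np.radians(197.7))
"
```

```text
36 [584.99488507  89.57327013  36.        ] along 45.886276097111384 perp 35.456514113459
28 [585.07623016  90.57476103  28.        ] along 46.84760255855018 perp 35.74883665444582
28 [622.64111984   8.1473912   28.        ] along -41.68012187697828 perp 54.93826707747031
28 [515.77749351 -15.68161346  28.        ] along -42.25427297528361 perp -54.54838255194404
shift/200 tool [-0.0289 -0.0027  0.2841]
turn deg [ 0.09 -0.36 -0.14] norm [ 0.0015 -0.0059 -0.0023]
turn deg [-5.6000e-01 -1.5000e-01  1.7986e+02] norm [-9.3000e-03 -2.4000e-03  2.9977e+00]
```

```bash
python3 -m pendant '[[0,[-0.029,-0.003,0.14],[0,-0.006,-0.002]],[0,[0,0,0.14],[0,0,0]],[0,[0,0,0],[0,0,0]]]'
python3 -c "
from h import *
go([560.1,37.2,88],np.radians(197.7))
"; python3 snap.py wrist w6 190 130 330 250 5.5
```

```text
clock: 9.12
eef_pos: [557.5, 35.8, 87.7]
orientation: [-0.002, -0.153, 0.988, 0.001]
wrist_force: [-1.2, -0.5, -0.8]
width: 8.4
shift/200 tool [-0.0145  0.0026 -0.0018]
turn deg [ 0.14 -0.26 -0.08] norm [ 0.0024 -0.0043 -0.0014]
turn deg [ -0.4   -0.23 179.92] norm [-0.0067 -0.0038  2.9986]
```

View pics/w6.png

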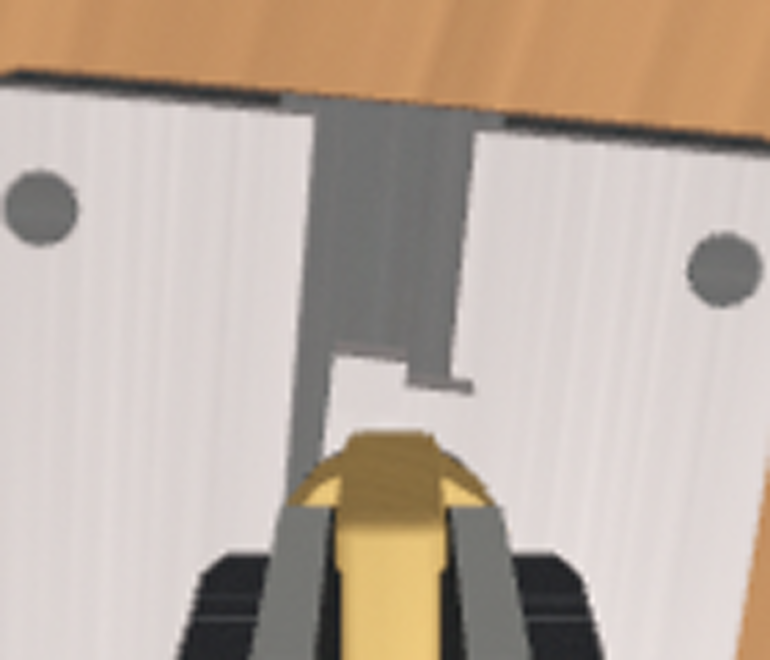

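```bash
cat > meas.py <<'E'
import pickle,sys
from h import *
c,im,s=pickle.load(open(f'pics/{sys.argv[1]}.pkl','rb'))
g=im.astype(float).min(2)
q=s['orientation'];R=Rn.from_quat([q[1],q[2],q[3],q[0]]).as_matrix();p=s['eef_pos'];print('tcp',p,'tool yaw',np.degrees(np.arctan2(R[1,0],R[0,0]))%360)
v0,v1=int(sys.argv[2]),int(sys.argv[3])
Lp=[];Rp=[]
for v in range(v0,v1,2):
    r=g[v]; ok=np.where(r[240:280]<140)[0]+240
    a,b=ok.min(),ok.max()
    Lp.append((a-1+(r[a-1]-140)/(r[a-1]-r[a]),v));Rp.append((b+(140-r[b])/(r[b+1]-r[b]),v))
m=[]
for W in(onz(c,Lp,28),onz(c,Rp,28)):
    k=np.polyfit(W[:,1],W[:,0],1); res=W[:,0]-np.polyval(k,W[:,1]);y=90-np.degrees(np.arctan(k[0]));m.append((y,np.polyval(k,p[1])))
    print('edge yaw',y,'x at tcp y',m[-1][1],'res',np.abs(res).max())
yaw=np.radians((m[0][0]+m[1][0])/2);cx=(m[0][1]+m[1][1])/2
off=(cx-p[0])*np.sin(yaw);print('slot width',(m[0][1]-m[1][1])*np.sin(yaw),'slot centre minus TCP, perp(+x bed):',off)
E
python3 meas.py w6 154 190
python3 - <<'E'
import pickle
from h import *
c,im,s=pickle.load(open('pics/w6.pkl','rb'))
q=s['orientation'];R=Rn.from_quat([q[1],q[2],q[3],q[0]]).as_matrix();p=s['eef_pos']
f=lambda L:np.array(L)/5.5+[190,130]-0.4
o,d=ray(c,f([(334,357),(408,362),(408,386),(473,393),(323,460)]))
o=R.T@(o-p);d=d@R
T=o+d*((44-o[2])/d[:,2])[:,None];print(T.round(2))
E
```

```text
tcp [558.53739679  35.73827134  88.99572166] tool yaw 197.61401634967265
edge yaw 102.31306005691687 x at tcp y 570.7858996854198 res 0.1559916018181866
edge yaw 102.2982363957284 x at tcp y 549.9623304919343 res 0.144663561923835
slot width 20.345138718830352 slot centre minus TCP, perp(+x bed): 1.7945189086069975
[[ -5.7  -14.55  44.  ]
 [  3.32 -13.91  44.  ]
 [  3.33 -10.85  44.  ]
 [ 11.31  -9.94  44.  ]
 [ -7.2   -1.25  44.  ]]
```

```bash
sed -i 's/^c=eyes.*$/st=ctrl.get_state();c=eyes.get_calibration(n); im=eyes.grab_frame(n)/; s/im,ctrl.get_state())/im,st)/' snap.py
python3 - <<'E'
import pickle
from h import *
c,im,s=pickle.load(open('pics/w6.pkl','rb'))
f=lambda L:np.array(L)/5.5+[190,130]-0.4
H=onz(c,f([(334,357),(408,362),(408,386),(473,393),(323,460)]),43.7)[:,:2]
S=onz(c,f([(310,180),(469,180),(288,480),(452,370)]),28)[:,:2]
th=np.radians(102.3);u=np.array([np.cos(th),np.sin(th)]);n=np.array([u[1],-u[0]])
print('head perp/along',np.c_[(H-[557.5,35.8])@n,(H-[557.5,35.8])@u].round(2));print('slot',np.c_[(S-[557.5,35.8])@n,(S-[557.5,35.8])@u].round(2))
E
```

```text
head perp/along [[  7.92 -13.81]
 [ -1.18 -14.01]
 [ -1.48 -10.94]
 [ -9.57 -10.77]
 [  8.19  -0.33]]
slot [[ 13.12 -32.77]
 [ -7.39 -34.66]
 [ 12.87   8.69]
 [ -7.83  -8.94]]
```

```bash
python3 -c "
from h import *
go([560.8,36.5,86],np.radians(197.7))
"
```

```text
shift/200 tool [-0.012   0.0002  0.015 ]
turn deg [ 0.09 -0.14 -0.09] norm [ 0.0016 -0.0023 -0.0014]
turn deg [-2.1000e-01 -1.5000e-01  1.7991e+02] norm [-3.6000e-03 -2.5000e-03  2.9986e+00]
```

```bash
python3 -m pendant '[[0,[-0.012,0,0.012],[0.002,-0.002,-0.001]]]'
python3 -c "
from h import *
go([560.8,36.5,86],np.radians(197.7))
"; python3 snap.py wrist w7 190 130 330 250 5.5
python3 - <<'E'
import pickle
from h import *
s=pickle.load(open('pics/w7.pkl','rb'))[2];print(s['eef_pos'],s['clock'])
go([560.8,36.5,86],np.radians(197.7))
E
```

```text
clock: 9.3
eef_pos: [561.4, 36.0, 87.7]
orientation: [0.001, -0.153, 0.988, -0.0]
wrist_force: [0.8, -0.7, -1.3]
width: 8.4
shift/200 tool [0.0022 0.0035 0.0085]
turn deg [-0.07  0.07 -0.06] norm [-0.0011  0.0011 -0.0011]
turn deg [1.1000e-01 1.1000e-01 1.7994e+02] norm [1.8000e-03 1.8000e-03 2.9989e+00]
[561.42461052  35.95649703  87.71018109] 9.3
shift/200 tool [0.0026 0.003  0.0066]
turn deg [-0.07  0.06 -0.06] norm [-0.0011  0.001  -0.0009]
turn deg [1.0000e-01 1.0000e-01 1.7994e+02] norm [1.6000e-03 1.7000e-03 2.9991e+00]
```

View pics/w7.png

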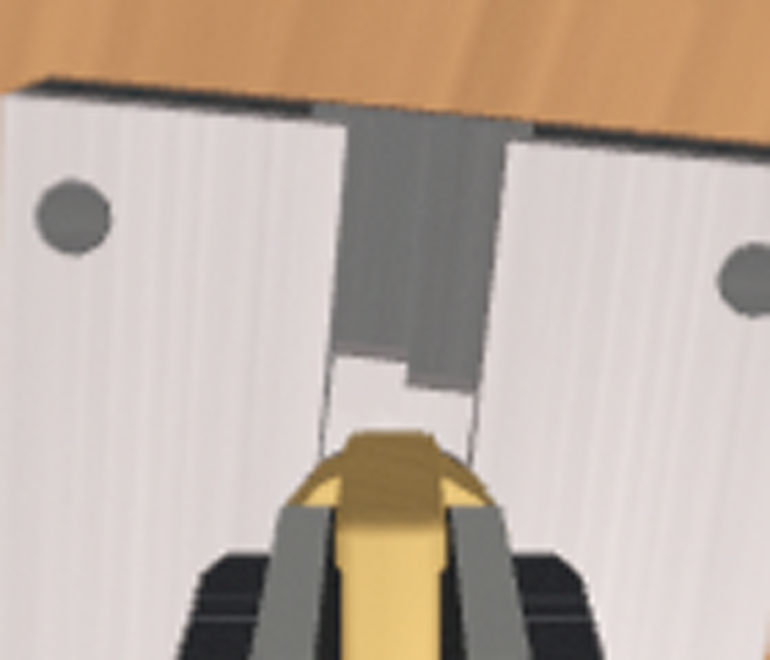

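```bash
python3 -m pendant '[[0,[0.002,0.002,0.02],[0,0,0]]]';python3 -m pendant '[[0,[0,0,0.02],[0,0,0]]]';python3 -c "
from h import *
go([560.8,36.5,66],np.radians(197.7))
"
```

```text
clock: 9.48
eef_pos: [561.8, 36.2, 84.3]
orientation: [0.002, -0.153, 0.988, -0.001]
wrist_force: [1.5, 0.4, -1.6]
width: 8.5
clock: 9.6
eef_pos: [562.2, 36.1, 80.6]
orientation: [0.002, -0.153, 0.988, -0.001]
wrist_force: [-0.1, 0.9, -1.6]
width: 8.5
shift/200 tool [0.0062 0.0039 0.0731]
turn deg [-0.13  0.23 -0.06] norm [-0.0022  0.0038 -0.001 ]
turn deg [  0.36   0.21 179.94] norm [0.0059 0.0035 2.999 ]
```

```bash
python3 -m pendant '[[0,[0.0045,0,0],[-0.002,0.004,-0.001]]]';python3 -c "
from h import *
go([561.3,36.0,66],np.radians(197.7))
"; python3 snap.py wrist w8 190 130 330 250 5.5; python3 -c "
from h import *
go([561.3,36.0,66],np.radians(197.7))
"
```

```text
clock: 9.72
eef_pos: [561.1, 35.9, 80.5]
orientation: [-0.0, -0.154, 0.988, -0.0]
wrist_force: [-0.3, -0.2, -0.8]
width: 8.6
shift/200 tool [-0.001   0.0001  0.0727]
turn deg [-0.01 -0.03  0.01] norm [-0.0001 -0.0005  0.0001]
turn deg [ 5.0000e-02 -1.0000e-02 -1.7999e+02] norm [ 8.0000e-04 -1.0000e-04 -2.9999e+00]
shift/200 tool [-0.0009  0.0005  0.0733]
turn deg [-0.   -0.04  0.01] norm [-0.0001 -0.0006  0.0001]
turn deg [ 6.0000e-02 -1.0000e-02 -1.7999e+02] norm [ 1.0000e-03 -1.0000e-04 -2.9999e+00]
```

View pics/w8.png

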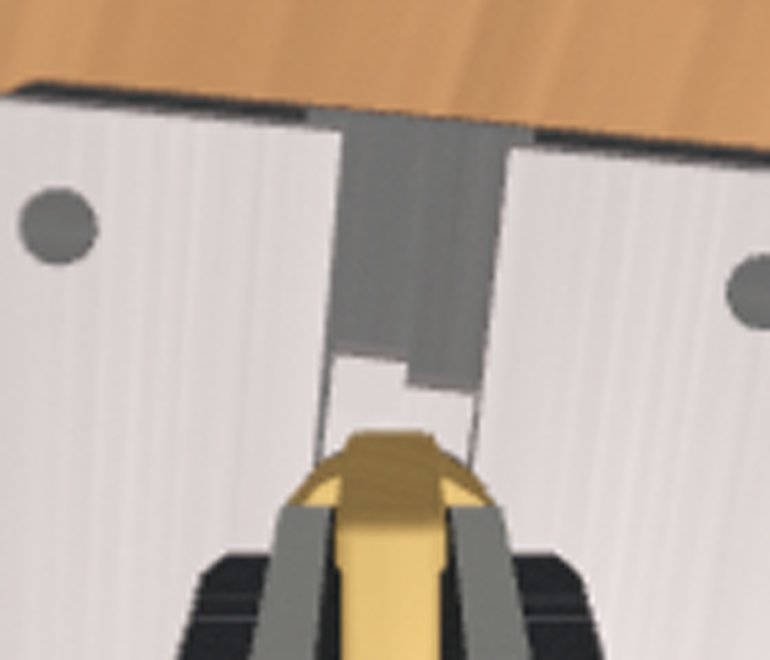

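Well centred: dark gaps are visible on both sides of the head (left 322–333, right 475–482). Descending.

```bash
python3 -m pendant '[[0,[0,0,0.02],[0,0,0]]]';python3 -c "
from h import *
go([561.2,36.0,66],np.radians(197.7))
";python3 -m pendant '[[0,[0,0,0.02],[0,0,0]]]';python3 -c "
from h import *
go([561.2,36.0,66],np.radians(197.7))
"
```

```text
clock: 9.9
eef_pos: [561.6, 35.8, 76.9]
orientation: [0.0, -0.154, 0.988, -0.0]
wrist_force: [0.5, 0.1, -0.7]
width: 8.6
shift/200 tool [0.0018 0.0014 0.0547]
turn deg [-0.03  0.01  0.01] norm [-0.0004  0.0002  0.0002]
turn deg [-2.0000e-02 -4.0000e-02 -1.7999e+02] norm [-3.0000e-04 -7.0000e-04 -2.9998e+00]
clock: 10.02
eef_pos: [561.6, 35.8, 72.7]
orientation: [0.0, -0.154, 0.988, -0.0]
wrist_force: [-0.2, -0.2, -1.7]
width: 8.5
shift/200 tool [0.0017 0.0014 0.0333]
turn deg [-0.02  0.01  0.01] norm [-0.0004  0.0002  0.0002]
turn deg [-2.0000e-02 -4.0000e-02 -1.7999e+02] norm [-3.0000e-04 -6.0000e-04 -2.9998e+00]
```

```bash
python3 -m pendant '[[0,[0.002,0.001,0.02],[0,0,0]]]';python3 -m pendant '[[0,[0,0,0.015],[0,0,0]]]';python3 -c "
from h import *
th=np.radians(102.28);u=np.array([np.cos(th),np.sin(th),0])
s,p,R=pose();print(p,R.T@u)
go([561.2,36.0,66],np.radians(197.7))
"; python3 snap.py wrist w9; python3 snap.py side s9 200 140 330 260 6
```

```text
clock: 10.15
eef_pos: [561.1, 35.9, 68.3]
orientation: [0.0, -0.154, 0.988, -0.0]
wrist_force: [0.3, 0.2, -1.6]
width: 8.2
clock: 10.28
eef_pos: [560.9, 36.0, 64.8]
orientation: [-0.0, -0.154, 0.988, -0.0]
wrist_force: [0.0, 0.6, -0.9]
width: 8.7
[560.8934381   35.95867592  64.8405555 ] [-9.46976814e-02  9.95506048e-01 -2.39977429e-04]
shift/200 tool [-0.0015 -0.0003 -0.0058]
turn deg [-0.01 -0.02  0.01] norm [-0.0002 -0.0003  0.0002]
turn deg [ 3.0000e-02 -2.0000e-02 -1.7999e+02] norm [ 5.0000e-04 -3.0000e-04 -2.9998e+00]
```

View pics/w9.png

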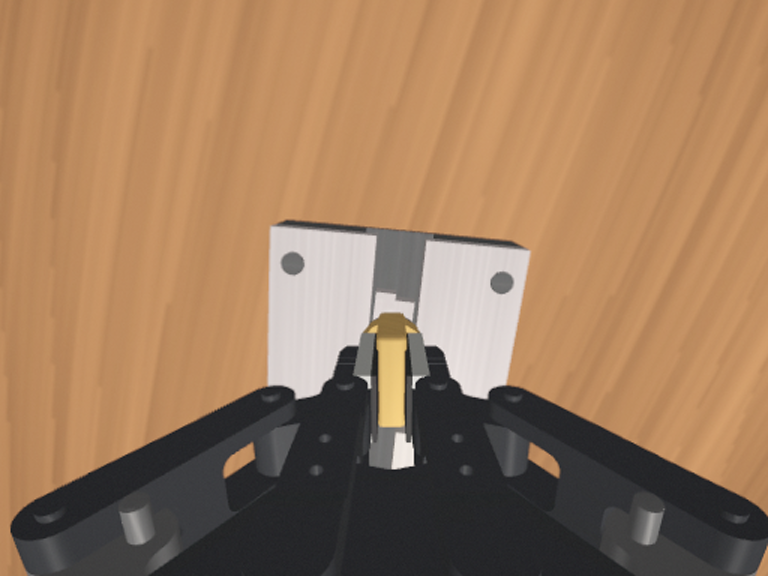

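View pics/s9.png

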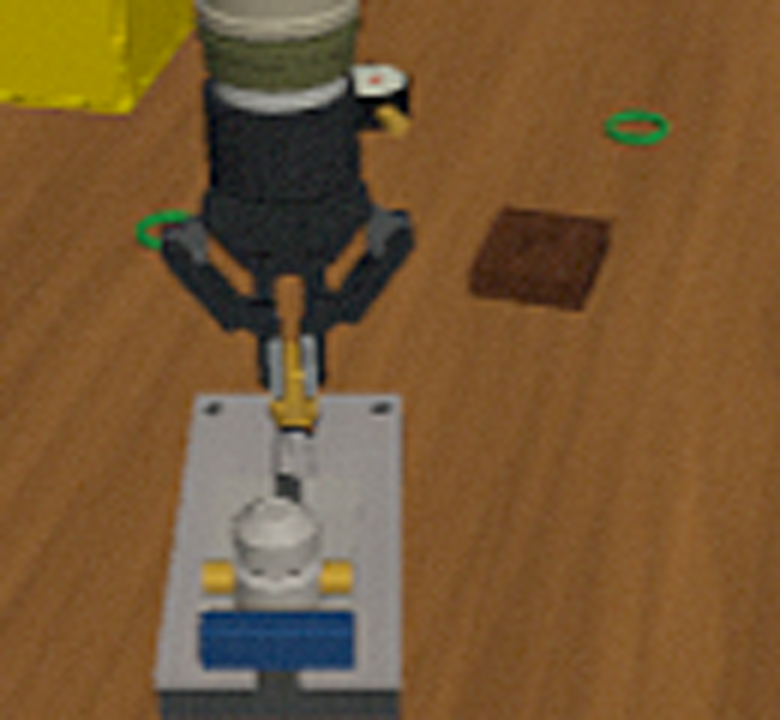

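```bash
cat > st.py <<'E'
from h import *
th=np.radians(102.28);u=np.array([np.cos(th),np.sin(th)]);n=np.array([u[1],-u[0]])
s,p,R=pose();d=p[:2]-np.array([560.1,37.2])
print('t',round(s['clock'],2),'along %.1f perp %.2f z %.1f'%(d@u,d@n,p[2]),'F u,n,z',np.round([s['wrist_force'][:2]@u,s['wrist_force'][:2]@n,s['wrist_force'][2]],1),'Mz',round(s['moment'][2],3),'yaw',round(np.degrees(np.arctan2(R[1,0],R[0,0]))%360,1),'tilt',np.round(np.degrees([R[0,2],R[1,2]]),2),'w',round(s['width'],1),'j6',round(s['joint_positions'][5],2))
E
python3 -m pendant '[[0,[-0.005,0.03,-0.004],[0,0,0]],[0,[-0.004,0.04,0],[0,0,0]],[0,[-0.004,0.04,0],[0,0,0]]]' >/dev/null; python3 st.py
```

```text
t 10.75 along 21.8 perp 1.13 z 65.8 F u,n,z [-0.7  0.4 -1.7] Mz -0.052 yaw 197.7 tilt [-0.02 -0.  ] w 8.5 j6 -1.92
```

```bash
python3 -m pendant '[[0,[-0.002,0.04,0],[0,0,0]],[0,[-0.004,0.04,0],[0,0,0]]]' >/dev/null; python3 st.py; python3 -m pendant '[[0,[-0.004,0.04,0],[0,0,0]]]'>/dev/null;  python3 st.py
```

```text
t 11.0 along 39.4 perp 0.84 z 66.0 F u,n,z [-0.1  0.1 -0.5] Mz -0.042 yaw 197.7 tilt [0. 0.] w 8.4 j6 -1.89
t 11.12 along 48.2 perp 0.88 z 66.1 F u,n,z [ 0.3 -0.1 -1.7] Mz -0.019 yaw 197.7 tilt [0. 0.] w 8.6 j6 -1.87
```

```bash
python3 -m pendant '[[0,[-0.003,0.04,0],[0,0,0]]]' >/dev/null; python3 st.py; python3 -m pendant '[[0,[-0.002,0.022,0],[0,0,0]]]'>/dev/null;  python3 st.py; python3 snap.py wrist w10; python3 snap.py side s10 200 140 330 260 6
```

```text
t 11.25 along 56.9 perp 0.73 z 66.1 F u,n,z [ 0.7  0.5 -1.9] Mz -0.024 yaw 197.7 tilt [0.01 0.01] w 8.5 j6 -1.86
t 11.38 along 62.0 perp 0.64 z 66.1 F u,n,z [ 1.  -0.2 -1.3] Mz 0.027 yaw 197.8 tilt [0. 0.] w 8.6 j6 -1.85
```

View pics/w10.png

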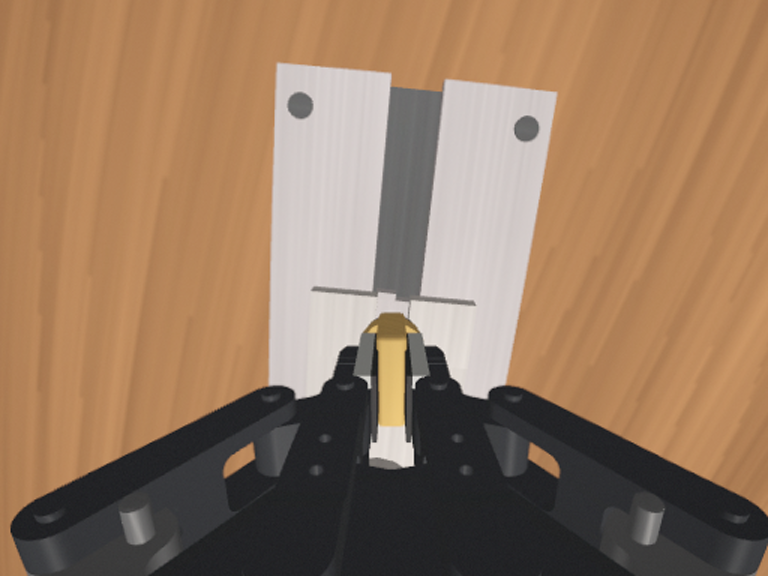

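View pics/s10.png

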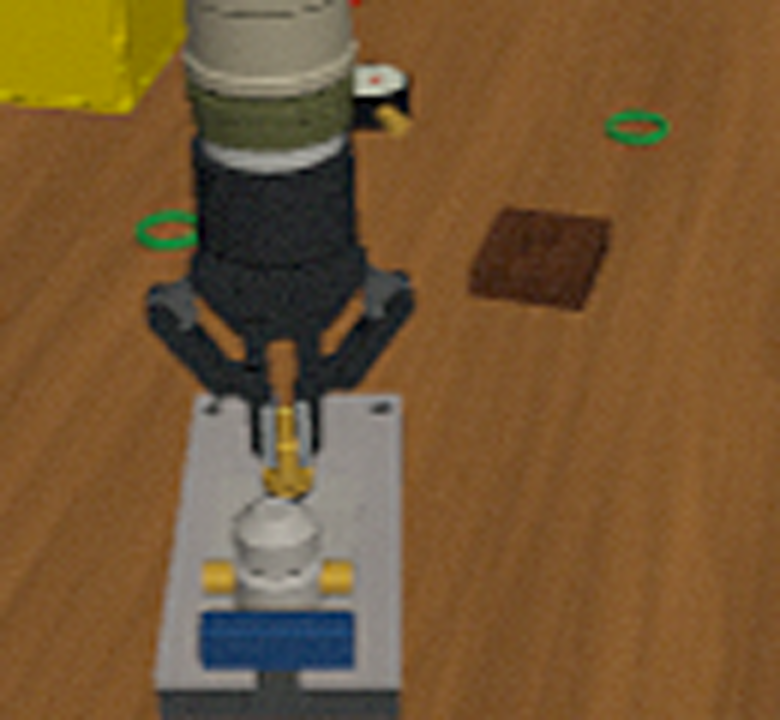

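```bash
python3 - <<'E'
import pickle
from h import *
c,im,s=pickle.load(open('pics/w10.pkl','rb'))
crop(im,195,180,330,235,5.8,'pics/w10c.png')
E
```

```text
(no output)
```

View pics/w10c.png

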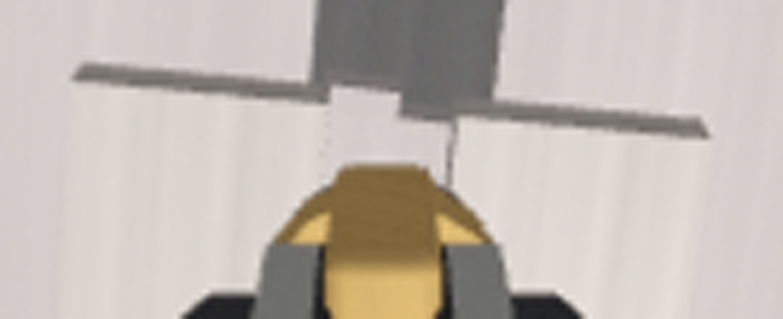

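```bash
python3 - <<'E'
import pickle
from h import *
c,im,s=pickle.load(open('pics/w10.pkl','rb'))
f=lambda L:np.array(L)/5.8+[195,180]-.4
th=np.radians(102.28);u=np.array([np.cos(th),np.sin(th)]);n=np.array([u[1],-u[0]])
def q(P,z):
    W=onz(c,f(P),z)[:,:2]-s['eef_pos'][:2];print(z,np.c_[W@u,W@n].round(2))
q([(72,80),(325,102),(490,115),(708,137)],36)
q([(80,63),(325,88),(490,100),(700,120)],28)
q([(332,90),(398,95),(402,118),(456,123)],22)
q([(320,60),(497,60)],28)
E
```

```text
36 [[-15.98  34.99]
 [-16.13   7.69]
 [-16.37 -10.16]
 [-16.14 -34.03]]
28 [[-15.68  35.58]
 [-15.4    7.91]
 [-15.77 -10.75]
 [-15.69 -34.77]]
22 [[-13.52   7.14]
 [-13.65  -0.58]
 [-10.9   -1.32]
 [-10.9   -7.68]]
28 [[-18.6    8.75]
 [-20.49 -11.01]]
```

```bash
python3 -m pendant '[[0,[-0.002,0.014,0],[0,0,0]]]' >/dev/null; python3 st.py; python3 -m pendant '[[0,[-0.001,0.009,0],[0,0,0]]]'>/dev/null;  python3 st.py
```

```text
t 11.6 along 64.6 perp 0.87 z 66.1 F u,n,z [-0.1  0.  -0.9] Mz -0.004 yaw 197.7 tilt [ 0.01 -0.  ] w 8.5 j6 -1.84
t 11.72 along 66.4 perp 0.90 z 66.1 F u,n,z [ 0.1  0.6 -1.1] Mz 0.009 yaw 197.7 tilt [ 0.01 -0.  ] w 8.5 j6 -1.84
```

```bash
python3 -m pendant '[[0,[-0.001,0.008,0],[0,0,0]]]' >/dev/null; python3 st.py; python3 -m pendant '[[0,[0,0,0],[0,0,0]]]'>/dev/null;  python3 st.py
```

```text
t 11.85 along 67.9 perp 1.02 z 66.1 F u,n,z [-1.  -0.1 -0.4] Mz 0.031 yaw 197.7 tilt [ 0.01 -0.01] w 8.4 j6 -1.84
t 11.97 along 67.9 perp 0.97 z 66.1 F u,n,z [-0.8  0.3 -2.3] Mz -0.004 yaw 197.7 tilt [ 0.01 -0.01] w 8.5 j6 -1.84
```

```bash
python3 -m pendant '[[0,[0,0.006,0],[0,0,0]]]' >/dev/null; python3 st.py; python3 -m pendant '[[0,[0,0,0],[0,0,0]]]'>/dev/null;  python3 st.py
```

```text
t 12.1 along 69.0 perp 0.94 z 66.1 F u,n,z [-0.2 -0.9 -1.9] Mz -0.004 yaw 197.7 tilt [ 0.02 -0.01] w 8.6 j6 -1.83
t 12.22 along 69.0 perp 0.90 z 66.1 F u,n,z [-0.6 -0.7 -1.5] Mz -0.078 yaw 197.7 tilt [ 0.01 -0.01] w 8.7 j6 -1.83
```

```bash
python3 snap.py wrist w11 195 180 330 235 5.8; python3 st.py
```

```text
t 12.28 along 69.0 perp 0.90 z 66.1 F u,n,z [-0.1  0.2 -1.3] Mz 0.006 yaw 197.7 tilt [ 0.01 -0.01] w 8.9 j6 -1.83
```

View pics/w11.png

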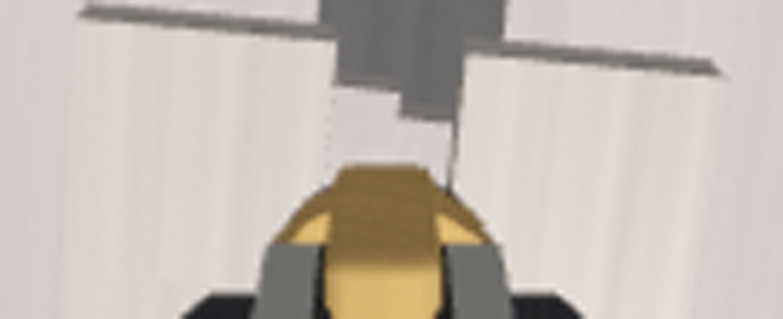

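```bash
python3 - <<'E'
import pickle
from h import *
c,im,s=pickle.load(open('pics/w11.pkl','rb'))
f=lambda L:np.array(L)/5.8+[195,180]-.4
th=np.radians(102.28);u=np.array([np.cos(th),np.sin(th)]);n=np.array([u[1],-u[0]])
def q(P,z):
    W=onz(c,f(P),z)[:,:2]-s['eef_pos'][:2];print(z,np.c_[W@u,W@n].round(2))
q([(78,18),(335,38),(467,53),(720,75)],36)
q([(332,85),(398,92),(402,118),(456,123)],22)
q([(320,20),(507,20)],28)
E
```

```text
36 [[-22.93  34.63]
 [-23.32   7.21]
 [-23.    -6.97]
 [-23.14 -34.31]]
22 [[-14.14   7.17]
 [-14.02  -0.56]
 [-10.91  -1.33]
 [-10.9   -7.7 ]]
28 [[-23.2    9.11]
 [-25.17 -11.62]]
```

```bash
python3 -m pendant '[[0,[0,-0.005,0.008],[0,0,0]]]' >/dev/null; python3 st.py; python3 -m pendant '[[0,[0,0,0.007],[0,0,0]]]'>/dev/null;  python3 st.py; python3 -m pendant '[[0,[0,0,0.006],[0,0,0]]]'>/dev/null;  python3 st.py
```

```text
t 12.4 along 68.0 perp 1.10 z 64.5 F u,n,z [-0.6 -0.4 -0.8] Mz -0.011 yaw 197.7 tilt [ 0.03 -0.01] w 8.6 j6 -1.84
t 12.53 along 67.9 perp 1.06 z 63.0 F u,n,z [-0.2 -0.2 -1.4] Mz 0.001 yaw 197.7 tilt [ 0.02 -0.01] w 8.6 j6 -1.84
t 12.65 along 67.9 perp 1.00 z 61.6 F u,n,z [-0.3  0.6 -1.5] Mz -0.024 yaw 197.7 tilt [ 0.01 -0.  ] w 8.3 j6 -1.84
```

```bash
python3 -m pendant '[[0,[0,0,0.005],[0,0,0]]]' >/dev/null; python3 st.py; python3 -m pendant '[[0,[0,0,0.004],[0,0,0]]]'>/dev/null;  python3 st.py
```

```text
t 12.78 along 67.9 perp 0.95 z 60.5 F u,n,z [-0.2 -1.8  4.5] Mz -0.012 yaw 197.7 tilt [ 0.01 -0.  ] w 8.5 j6 -1.84
t 12.9 along 67.9 perp 1.02 z 60.4 F u,n,z [ 0.8 -4.1  8.6] Mz -0.029 yaw 197.7 tilt [ 0.03 -0.01] w 8.4 j6 -1.84
```

```bash
python3 -m pendant '[[0,[0,0,-0.004],[0,0,0.1]],[0,[0,0,0],[0,0,0.12]],[0,[0,0,0],[0,0,0.12]]]' >/dev/null; python3 st.py; python3 -m pendant '[[0,[0,0,0],[0,0,0.15]],[0,[0,0,0],[0,0,0.15]]]'>/dev/null;  python3 st.py
```

```text
t 13.28 along 67.9 perp 1.24 z 61.6 F u,n,z [ 0.7  0.2 -0.1] Mz 0.061 yaw 176.7 tilt [ 0.07 -0.  ] w 8.6 j6 -1.47
t 13.53 along 68.0 perp 1.16 z 61.3 F u,n,z [ 0.5 -0.7 -2.3] Mz -0.011 yaw 158.1 tilt [0.06 0.  ] w 8.8 j6 -1.14
```

```bash
python3 -m pendant '[[0,[0,0,0],[0,0,0.15]],[0,[0,0,0],[0,0,0.15]],[0,[0,0,0],[0,0,0.15]]]' >/dev/null; python3 st.py; python3 snap.py wrist w12 150 150 380 250 3.4; python3 -m pendant '[[0,[0,0,0],[0,0,0.15]],[0,[0,0,0],[0,0,0.12]]]'>/dev/null;  python3 st.py
```

```text
t 13.9 along 68.2 perp 0.47 z 60.8 F u,n,z [-0.1 -0.5 -1.1] Mz -0.017 yaw 130.2 tilt [-0.02  0.01] w 8.6 j6 -0.66
t 14.2 along 68.3 perp 0.36 z 60.7 F u,n,z [ 0.7 -0.9 -0.6] Mz 0.031 yaw 113.5 tilt [-0.04  0.01] w 8.6 j6 -0.37
```

View pics/w12.png

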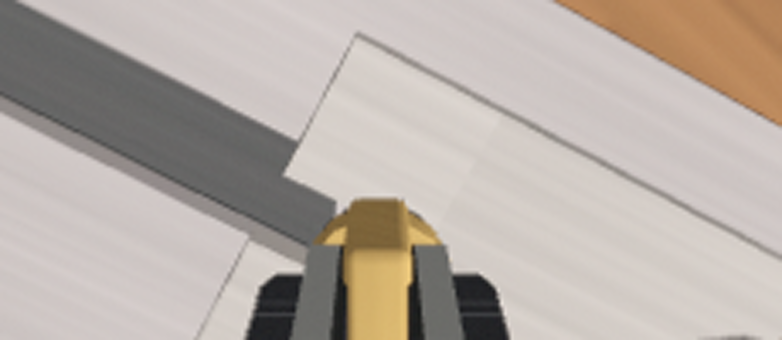

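```bash
python3 -m pendant '[[0,[0,0,0],[0,0,0.12]],[0,[0,0,0],[0,0,0.12]]]' >/dev/null; python3 st.py;  python3 -m pendant '[[0,[0,0,0],[0,0,0.12]]]'>/dev/null;  python3 st.py; python3 -m pendant '[[0,[0,0,0],[0,0,0.12]]]'>/dev/null;  python3 st.py
```

```text
t 14.45 along 68.9 perp -0.61 z 60.6 F u,n,z [ 1.  -1.1  0.9] Mz 0.117 yaw 98.9 tilt [-0.15  0.05] w 8.2 j6 -0.11
t 14.57 along 69.0 perp -0.80 z 60.6 F u,n,z [-0.4  0.8 -1.8] Mz 0.133 yaw 91.6 tilt [-0.16  0.05] w 8.6 j6 0.02
t 14.7 along 69.1 perp -0.82 z 60.6 F u,n,z [ 0.3 -0.7 -1.7] Mz 0.111 yaw 84.4 tilt [-0.17  0.06] w 8.4 j6 0.14
```

```bash
python3 -m pendant '[[0,[0,0,0],[0,0,0.12]],[0,[0,0,0],[0,0,0.12]]]' >/dev/null; python3 st.py;  python3 -m pendant '[[0,[0,0,0],[0,0,0.12]]]'>/dev/null;  python3 st.py; python3 -m pendant '[[0,[0,0,0],[0,0,0.12]]]'>/dev/null;  python3 st.py
```

```text
t 14.95 along 69.3 perp -0.74 z 60.5 F u,n,z [ 0.4  0.2 -1.1] Mz 0.144 yaw 69.8 tilt [-0.16  0.07] w 8.4 j6 0.4
t 15.07 along 69.4 perp -0.65 z 60.5 F u,n,z [ 0.8  0.4 -1.1] Mz 0.14 yaw 62.5 tilt [-0.15  0.08] w 8.8 j6 0.52
t 15.2 along 69.4 perp -0.60 z 60.5 F u,n,z [ 0.9  0.2 -1. ] Mz 0.166 yaw 55.3 tilt [-0.14  0.09] w 8.6 j6 0.65
```

```bash
python3 -m pendant '[[0,[0,0,-0.004],[0,0,0]]]' >/dev/null; python3 st.py;  python3 -m pendant '[[0,[0,0,-0.004],[0,0,0]]]'>/dev/null;  python3 st.py; python3 -m pendant '[[0,[0,0,-0.003],[0,0,0]]]'>/dev/null;  python3 st.py
```

```text
t 15.32 along 69.5 perp -0.74 z 60.8 F u,n,z [-0.9  2.1 -7.9] Mz 0.07 yaw 55.5 tilt [-0.17  0.09] w 8.5 j6 0.65
t 15.45 along 69.5 perp -0.84 z 60.9 F u,n,z [-0.2  2.6 -7.9] Mz 0.055 yaw 55.6 tilt [-0.2   0.09] w 8.4 j6 0.64
t 15.57 along 69.5 perp -0.83 z 61.0 F u,n,z [ 0.2  2.8 -8.4] Mz 0.058 yaw 55.7 tilt [-0.22  0.1 ] w 8.7 j6 0.64
```

```bash
python3 -m pendant '[[0,[0,0,0.004],[0,0,0]]]' >/dev/null; python3 st.py;  python3 -m pendant '[[0,[0,0,0.0],[0,0,0.1]]]'>/dev/null;  python3 st.py; python3 -m pendant '[[0,[0,0,0],[0,0,0.1]]]'>/dev/null;  python3 st.py
```

```text
t 15.7 along 69.5 perp -0.64 z 60.7 F u,n,z [ 0.2 -0.6  3.1] Mz 0.01 yaw 55.8 tilt [-0.19  0.09] w 8.3 j6 0.64
t 15.82 along 69.6 perp -0.72 z 60.7 F u,n,z [ 0.3  1.4 -7.6] Mz 0.11 yaw 49.7 tilt [-0.2  0.1] w 8.7 j6 0.75
t 15.95 along 69.6 perp -0.64 z 60.7 F u,n,z [ 0.3  1.3 -6.7] Mz 0.056 yaw 43.5 tilt [-0.19  0.11] w 8.6 j6 0.86
```

```bash
python3 -m pendant '[[0,[0,0,0.004],[0,0,0.08]]]' >/dev/null; python3 st.py;  python3 -m pendant '[[0,[0,0,0.002],[0,0,0.08]]]'>/dev/null;  python3 st.py; python3 -m pendant '[[0,[0,0,0],[0,0,0]]]'>/dev/null;  python3 st.py
```

```text
t 16.07 along 69.6 perp -0.45 z 60.5 F u,n,z [ 0.4 -0.   3. ] Mz 0.073 yaw 38.6 tilt [-0.16  0.12] w 8.5 j6 0.94
t 16.2 along 69.7 perp -0.40 z 60.5 F u,n,z [ 0.2  1.2 -2.7] Mz 0.1 yaw 33.7 tilt [-0.14  0.12] w 8.4 j6 1.03
t 16.32 along 69.7 perp -0.42 z 60.7 F u,n,z [ 0.3  1.8 -6.1] Mz 0.071 yaw 33.8 tilt [-0.13  0.12] w 8.9 j6 1.03
```

```bash
python3 snap.py wrist w13; python3 snap.py side s13 200 140 330 260 6; python3 st.py
```

```text
t 16.43 along 69.7 perp -0.39 z 60.7 F u,n,z [-0.5  1.  -4.4] Mz 0.041 yaw 33.8 tilt [-0.13  0.12] w 8.7 j6 1.03
```

View pics/w13.png

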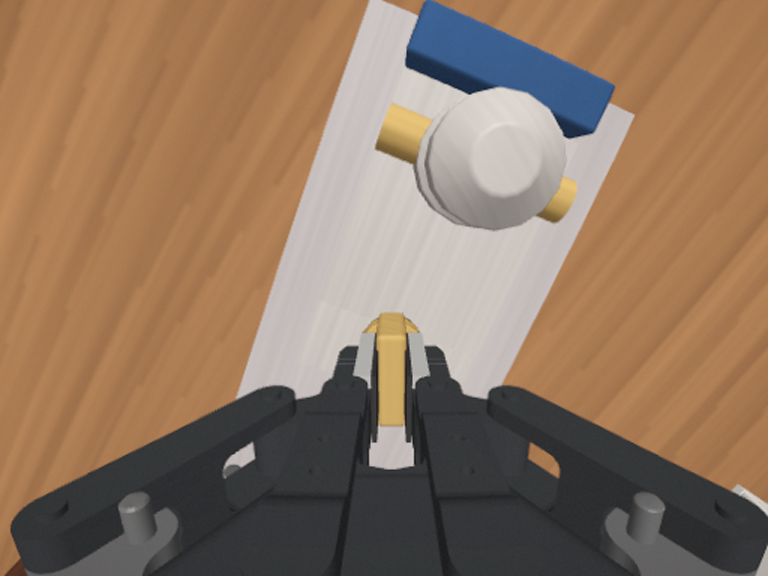

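View pics/s13.png

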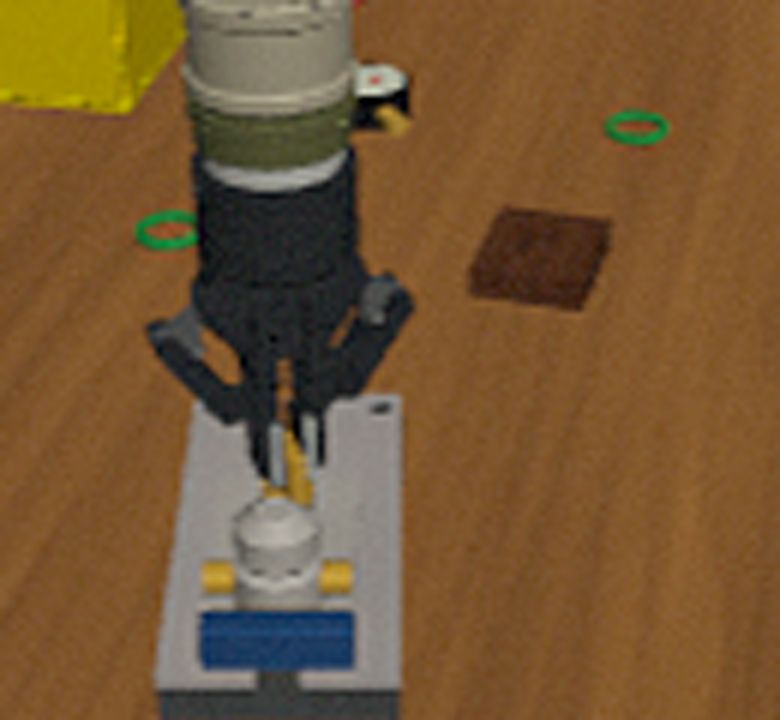

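```bash
python3 -m pendant '[[0,[0,0,0.003],[0,0,0.06]]]' >/dev/null; python3 st.py;  python3 -m pendant '[[0,[0,0,0.001],[0,0,0.06]]]'>/dev/null;  python3 st.py; python3 -m pendant '[[0,[0,0,0.001],[0,0,0.06]]]'>/dev/null;  python3 st.py
```

```text
t 16.55 along 69.7 perp -0.28 z 60.5 F u,n,z [ 0.4 -1.8  1.2] Mz 0.124 yaw 30.2 tilt [-0.11  0.12] w 8.9 j6 1.09
t 16.68 along 69.7 perp -0.27 z 60.6 F u,n,z [ 0.5  0.  -4. ] Mz 0.101 yaw 26.6 tilt [-0.1   0.13] w 9.0 j6 1.15
t 16.8 along 69.7 perp -0.24 z 60.6 F u,n,z [-0.5  0.6 -4.7] Mz 0.157 yaw 23.0 tilt [-0.1   0.13] w 8.5 j6 1.21
```

```bash
python3 -m pendant '[[0.12,[0,0,0],[0,0,0]],[0.12,[0,0,0],[0,0,0]]]'; python3 st.py;  python3 snap.py wrist w14
```

```text
clock: 17.05
eef_pos: [545.3, 105.2, 61.4]
orientation: [-0.001, 0.98, 0.201, -0.0]
wrist_force: [-0.2, 0.6, -0.2]
width: 10.3
t 17.05 along 69.6 perp 0.04 z 61.4 F u,n,z [ 0.7 -0.1 -0.2] Mz 0.031 yaw 23.2 tilt [-0.05  0.12] w 10.3 j6 1.21
```

View pics/w14.png

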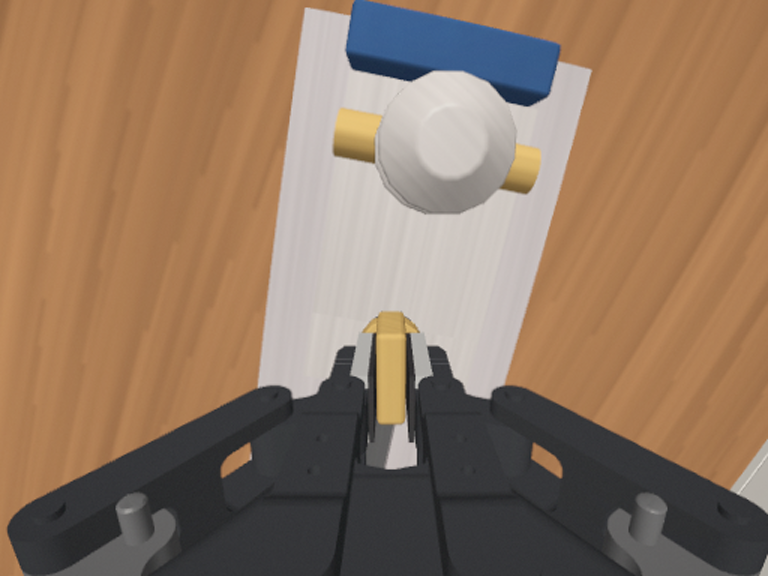

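```bash
python3 -m pendant '[[0.15,[0,0,0.015],[0,0,0]]]'>/dev/null; python3 st.py; python3 -m pendant '[[0.15,[0,0,0.005],[0,0,0]]]'>/dev/null; python3 st.py;python3 -m pendant '[[0,[0,0,0],[0,0,0]],[0,[0,0,0],[0,0,0]],[0,[0,0,0],[0,0,0]]]'>/dev/null; python3 st.py
```

```text
t 17.23 along 69.5 perp 0.42 z 58.9 F u,n,z [-0.4 -0.   0.3] Mz 0.015 yaw 23.2 tilt [0.01 0.12] w 12.8 j6 1.21
t 17.35 along 69.5 perp 0.36 z 57.8 F u,n,z [-0.4 -0.4 -0.5] Mz -0.036 yaw 23.2 tilt [0.01 0.12] w 12.9 j6 1.21
t 17.73 along 69.5 perp 0.17 z 57.9 F u,n,z [-0.   0.5  0.5] Mz 0.098 yaw 23.2 tilt [-0.    0.11] w 8.8 j6 1.21
```

Regripped. Pull-up test, then turn.

```bash
python3 -m pendant '[[0,[0,0,-0.005],[0,0,0]]]'>/dev/null; python3 st.py; python3 -m pendant '[[0,[0,0,-0.005],[0,0,0]]]'>/dev/null; python3 st.py; python3 -m pendant '[[0,[0,0,0.005],[0,0,0]]]'>/dev/null; python3 st.py;python3 -m pendant '[[0,[0,0,0.005],[0,0,0]]]'>/dev/null; python3 st.py
```

```text
t 17.85 along 69.5 perp 0.03 z 58.0 F u,n,z [ -0.8   2.9 -12.1] Mz 0.136 yaw 23.2 tilt [-0.04  0.11] w 8.8 j6 1.21
t 17.98 along 69.5 perp 0.03 z 58.0 F u,n,z [ -1.1   3.5 -11.4] Mz 0.052 yaw 23.2 tilt [-0.07  0.11] w 8.9 j6 1.21
t 18.1 along 69.5 perp 0.17 z 57.7 F u,n,z [ 0.7 -4.1 12. ] Mz 0.117 yaw 23.2 tilt [-0.05  0.11] w 9.0 j6 1.21
t 18.23 along 69.5 perp 0.18 z 57.8 F u,n,z [-0.1 -2.7  5.4] Mz 0.005 yaw 23.2 tilt [-0.03  0.11] w 8.7 j6 1.21
```

```bash
python3 -m pendant '[[0,[0,0,0.001],[0,0,0.06]]]'>/dev/null; python3 st.py; python3 -m pendant '[[0,[0,0,0.001],[0,0,0.06]]]'>/dev/null; python3 st.py
```

```text
t 18.35 along 69.5 perp 0.09 z 57.9 F u,n,z [-1.2  2.2 -7.3] Mz 0.158 yaw 19.6 tilt [-0.02  0.1 ] w 8.8 j6 1.27
t 18.48 along 69.5 perp 0.08 z 57.8 F u,n,z [ 0.   1.1 -4.4] Mz 0.161 yaw 15.9 tilt [-0.02  0.1 ] w 8.7 j6 1.34
```

```bash
python3 - <<'E'
import pickle
from h import *
for k in('w9','w10','w11','w12','w13','w14'):
    c,im,s=pickle.load(open(f'pics/{k}.pkl','rb'))
    col=im[205:290,259:263].astype(float).mean(1)
    print(k,s['eef_pos'][2].round(1));print(' far', col[:24].astype(int).tolist()[0:22:1] and [int(x) for x in col[:24,0]],'near',[int(x) for x in col[70:85,2]])
    r=im[240,240:285].astype(int);print('  row240 R-B',(r[:,0]-r[:,2]).tolist()[5:38])
E
```

```text
w9 64.8
 far [221, 224, 225, 174, 136, 133, 135, 134, 133, 135, 137, 135, 135, 134, 133, 135, 134, 133, 139, 145, 167, 191, 215, 226] near [128, 129, 129, 130, 130, 130, 130, 130, 130, 124, 116, 116, 116, 117, 118]
  row240 R-B [3, 3, 4, 1, 3, 1, 0, 82, 103, 106, 107, 107, 107, 107, 107, 108, 109, 107, 108, 108, 108, 108, 111, 107, 94, 19, 0, 1, -1, 4, 3, 4, 3]
w10 66.1
 far [214, 216, 216, 166, 129, 125, 128, 126, 125, 128, 129, 127, 127, 126, 126, 128, 126, 125, 132, 137, 158, 182, 206, 218] near [121, 121, 122, 122, 122, 123, 122, 123, 123, 181, 210, 210, 210, 210, 210]
  row240 R-B [3, 3, 3, 1, -1, 1, 0, 80, 101, 104, 105, 106, 106, 104, 104, 106, 107, 106, 107, 106, 107, 109, 109, 106, 92, 18, 0, 0, -1, 3, 2, 3, 3]
w11 66.1
 far [213, 216, 216, 166, 128, 125, 127, 126, 125, 129, 129, 127, 127, 126, 125, 127, 127, 124, 132, 137, 158, 182, 206, 217] near [121, 121, 121, 122, 122, 122, 123, 123, 122, 182, 211, 211, 211, 211, 211]
  row240 R-B [3, 4, 3, 1, 1, 0, 0, 79, 101, 105, 105, 105, 106, 105, 105, 106, 106, 107, 107, 106, 108, 108, 108, 106, 91, 17, 0, 0, 1, 3, 4, 4, 4]
w12 60
[... 382 characters left out ...]
 198, 196, 192, 194, 197, 195, 194, 198, 199, 197, 198, 195, 195, 198, 197, 195, 210, 226, 224, 218, 211, 207] near [103, 103, 103, 104, 103, 103, 103, 100, 98, 158, 186, 186, 185, 185, 185]
  row240 R-B [4, 4, 5, 3, 0, 0, 1, 80, 99, 103, 105, 103, 103, 103, 103, 104, 103, 103, 103, 103, 105, 103, 103, 100, 84, 11, 1, 0, 2, 4, 4, 4, 5]
w14 61.4
 far [206, 206, 202, 193, 193, 196, 196, 194, 197, 200, 198, 198, 198, 195, 198, 198, 195, 208, 222, 225, 220, 213, 208, 208] near [104, 104, 104, 104, 104, 104, 97, 86, 93, 104, 106, 111, 115, 121, 125]
  row240 R-B [6, 4, 1, 1, 2, 18, 94, 101, 102, 104, 105, 104, 103, 103, 103, 103, 103, 103, 104, 104, 103, 104, 102, 98, 95, 57, 5, 1, 0, 0, 5, 5, 5]
```

```bash
python3 -m pendant '[[0,[0,0,0.001],[0,0,0]]]'>/dev/null; python3 st.py; python3 -m pendant '[[0,[0,0,0.001],[0,0,0.05]]]'>/dev/null; python3 st.py; python3 - <<'E'
from h import *
m=[]
for i in range(6):
    eyes.grab_frame('side'); s=ctrl.get_state(); m.append([s['moment'][2],s['wrist_force'][2]])
print(np.round(m,3).tolist())
E
```

```text
t 18.6 along 69.5 perp 0.13 z 57.8 F u,n,z [-0.3  0.5 -2. ] Mz 0.028 yaw 15.9 tilt [-0.01  0.1 ] w 8.8 j6 1.34
t 18.73 along 69.5 perp 0.16 z 57.7 F u,n,z [-1.3  0.2 -3.5] Mz 0.172 yaw 12.9 tilt [0.  0.1] w 8.9 j6 1.39
[[0.153, -2.703], [0.082, -2.569], [0.101, -2.448], [0.094, -1.598], [0.083, -1.814], [0.109, -1.649]]
```

```bash
python3 -m pendant '[[0,[0,0,0.005],[0,0,0]]]'>/dev/null; python3 st.py; python3 -m pendant '[[0,[0,0,0.008],[0,0,0]]]'>/dev/null; python3 st.py; python3 -m pendant '[[0,[0,0,-0.003],[0,0,0]]]'>/dev/null; python3 st.py; python3 -m pendant '[[0,[0,0,-0.005],[0,0,0]]]'>/dev/null; python3 st.py
```

```text
t 19.15 along 69.5 perp 0.23 z 57.5 F u,n,z [ 0.1 -3.  10. ] Mz 0.12 yaw 13.0 tilt [0.03 0.1 ] w 8.8 j6 1.39
t 19.27 along 69.5 perp 0.26 z 57.5 F u,n,z [ 0.4 -4.8 14.7] Mz 0.097 yaw 13.0 tilt [0.07 0.09] w 8.8 j6 1.39
t 19.4 along 69.5 perp 0.10 z 57.8 F u,n,z [ -0.6   3.3 -14.3] Mz 0.079 yaw 13.0 tilt [0.06 0.09] w 9.0 j6 1.39
t 19.52 along 69.5 perp 0.07 z 57.8 F u,n,z [ -0.9   4.1 -14.9] Mz 0.115 yaw 13.1 tilt [0.03 0.1 ] w 9.2 j6 1.39
```

```bash
python3 -m pendant '[[0,[0,0,0.003],[0,0,0]],[0.2,[0,0,0],[0,0,0]],[0.2,[0,0,0],[0,0,0]],[0.25,[0,0,0],[0,0,0]]]'>/dev/null; python3 st.py; python3 snap.py wrist w15
```

```text
t 20.02 along 69.5 perp 0.49 z 58.6 F u,n,z [-0.   0.1  0.8] Mz 0.014 yaw 13.1 tilt [0.09 0.11] w 21.4 j6 1.39
```

View pics/w15.png

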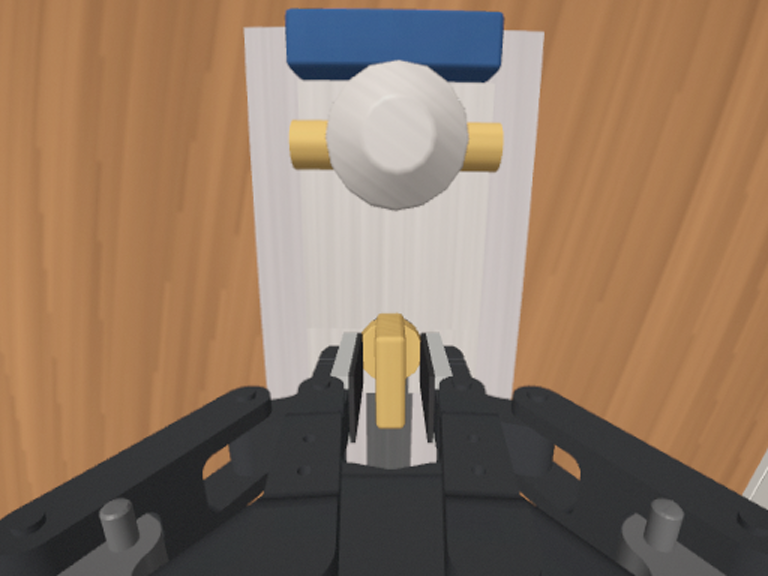

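```bash
python3 -m pendant '[[0.28,[0,0,-0.04],[0,0,0]],[0.28,[0,0,-0.06],[0,0,0]],[0.28,[0,0,-0.1],[0,0,0]],[0.28,[0,0,-0.15],[0,0,0]],[0.28,[0,0,-0.15],[0,0,0]],[0.28,[0,0,0],[0,0,0]],[0.28,[0,0,0],[0,0,0]]]'; python3 snap.py wrist w16;python3 snap.py side s16 200 140 330 260 6
```

```text
clock: 20.95
eef_pos: [546.0, 105.1, 166.0]
orientation: [-0.001, 0.994, 0.114, 0.002]
wrist_force: [-0.2, 0.2, -0.1]
width: 24.0
```

View pics/w16.png

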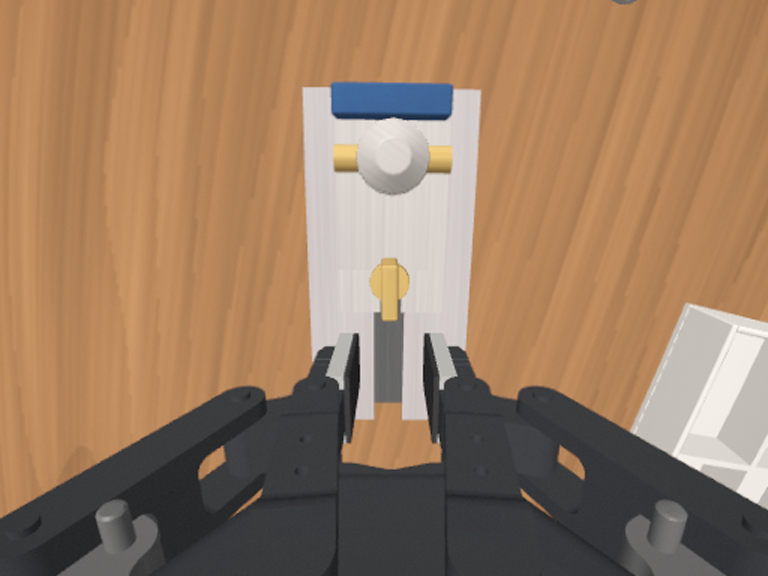

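View pics/s16.png

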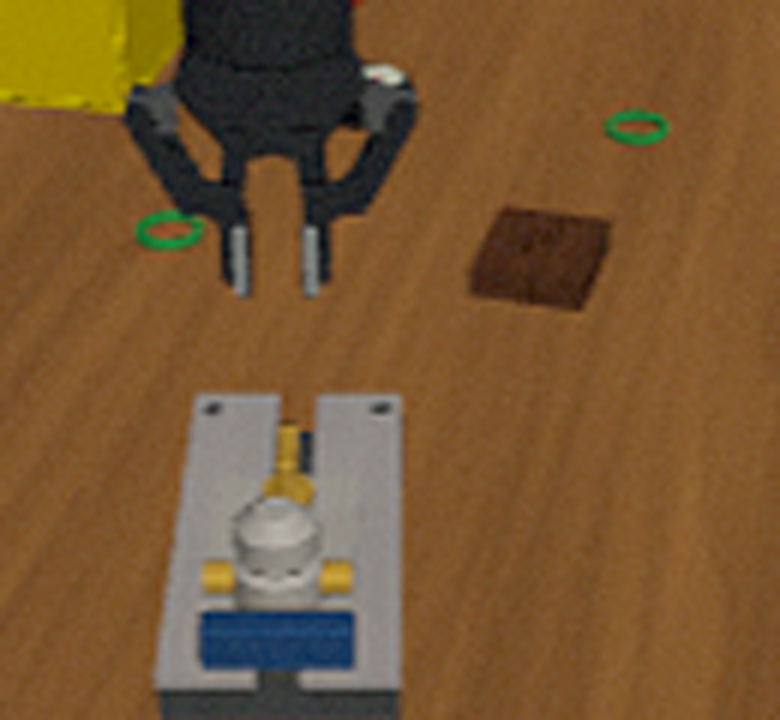

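```bash
python3 - <<'E'
import pickle
from h import *
c,im,s=pickle.load(open('pics/w16.pkl','rb'))
f=lambda L:np.array(L)/1.5-.2
th=np.radians(102.28);u=np.array([np.cos(th),np.sin(th)]);n=np.array([u[1],-u[0]])
a=onz(c,f([(382,265),(397,265),(397,321),(382,321)]),73)[:,:2]; ctr=a.mean(0)
col=onz(c,f([(389,281)]),45)[0,:2]; foot=onz(c,f([(345,311)]),36)[0,:2]; body=onz(c,f([(393,157)]),88)[0,:2]
d=(a[0]+a[1]-a[2]-a[3]);print('bar yaw',np.degrees(np.arctan2(d[1],d[0]))%180,'bar',ctr,'collar',col)
print('bar past foot edge',(ctr-foot)@u,'collar',(col-foot)@u,'body-bar',(body-ctr)@u,(body-ctr)@n)
E
python3 -c "
from plant import ticket
print(ticket.sign_off())"
```

```text
bar yaw 102.97768305911544 bar [545.38539583 105.30494443] collar [545.04960597 105.54839615]
bar past foot edge 23.23791462128036 collar 23.547215053547323 body-bar 74.63293793226222 0.794553407670049
the job is handed in; nothing more can be done
None
```

The regulator is clamped and the job is handed in at about 21 s; sign-off gave no verdict. I took the T-bolt from its stand by the wing nut and lowered the head into the slot. I slid it home in the foot's notch, turned it clockwise until the head locked, tightened the nut, let go and lifted clear.

**Last checks**
- **Position:** in the final picture the bolt stands upright, about 23 mm past the foot's front edge and within 1 mm of its centre line. The seat is nominally 22 mm, so it is about 1–2 mm past that.
- **Regulator:** its distance to the bolt axis measured 74.6 mm, which fits the nominal 77 mm less that offset. A camera check before the turning showed no shove, and I did not measure it again afterwards.
- **Head locked:** turning resistance jumped after about 90–100 degrees. The nut then held against a 15 N pull and a 15 N push with only 0.3 mm of movement. The head under the lips could not be seen directly.
- **Clamp force:** there is no direct reading. The turning torque rose to about 0.17 N m. From torque and nut height I estimate 20–30 N, at most about 50 N, and the nut did not spring back when released.

**What disagreed**
- An earlier pull test suggested the slack was gone about 0.4 rad sooner than the torque trend did, which is why the force is given as a range.
- The torque while turning with slack left was about 0.12 N m, against the stated drag of 0.06 N m.
- The top camera's positions were 2–3 mm off the wrist camera's; I used the wrist camera.

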